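Check drawer-pull blanks under the sprung fingers of a thickness fixture

ROBOT

A 6-joint arm with a two-finger parallel gripper is mounted at the origin on the work surface; the furniture and walls round the work are solid. World frame = base frame: x ahead of the robot, y to its left, z up, the work surface at z = 0. Lengths are in m, angles in rad, forces in N, time in s.
With the tool pointing down it reaches from about 0.375 to 0.975 m from the base axis. Payload 3.8 kg.
Tool frame: the origin (TCP) lies where the fingers leave the gripper's body, on its centre line; the fingertips stand 73 mm ahead of it and the grasp point (between the pads) lies 54 mm ahead of it; z points along the fingers, y is the line along which they close (so a half turn about z gives the same grasp; the last joint's range is limited). The gripper opens to 85 mm and grips with 20 to 120 N. Pads are 22 mm wide; open, the fingers measure 114 mm over their backs; the gripper's body (76 mm by 85 mm) begins 54 mm behind the grasp point. The pads swing forward as they close: fully open they stand 13 mm farther back than shut.
Start: joints at [-1.326, 0.264, 1.604, -0, 1.274, -0.037], TCP at [0.188, -0.648, 0.304] pointing down, gripper open.
Joint ranges: [-2.63, 2.63], [-0.94, 2.18], [0.31, 2.57], [-1.31, 4.45], [0, 2.66], [-2.55, 2.55]. Speed limits (rad/s): [2.57, 2.57, 3.14, 3.14, 3.14, 3.14].

INTERFACE

Orientations are given as a rotation vector (axis times angle).
In Python, from workcell import read_state, viewer, bot gives the robot as it stands.
- The arm moves only by the tool jog_arm, never from a script. Its argument "increments" is a list that holds one entry, the list of rows, each a list of 7 numbers: the shift along the tool's x, y, z in units of 30 mm (1.0 is 30 mm), then the turn, a rotation vector about the tool's x, y, z in units of 6 degrees (1.0 is 6 degrees), then the opening, from -1 (shut) to 1 (fully open). A call has exactly 5 rows; each row shifts and turns the commanded pose from where the row before left it, along the tool's axes as they then stand; what a row does not reach is not made up. A row lasts 1/12 s, in which the tool goes at most 41.7 mm and 7.16 degrees, less where a joint would pass 70% of its speed; a pose out of reach is approached as far as the arm can. A call is refused whole if a number of a shift passes 1 or a number of a turn 1, either way. A call with a gripper value outside its range is refused whole. The fingers move at their own pace and stop on an object; "force" is the grip in N (left out, the last holds). Time passes only in rows, so rows that do not move let the fingers close, or fill a call up. It gives the time, the measured TCP pose, the force, the opening and the grip force at its end, in the units of the state.
- read_state(): the state, without advancing time (a new reading comes with each control period).
- viewer.read_camera(name): name is "scene" or "top" or "wrist"; returns (picture, depth): 420x560x3 uint8, blue, green, red; 420x560 float32, m along the optical axis (not along the pixel's ray), 0 where there is no reading.
- viewer.camera_params(name): a dict with "fx", "fy", "cx", "cy" (pixels), "R" (3x3) and "t" (3): a world point X has camera coordinates R X + t; the wrist camera has in their place "hand_eye" (4x4, takes a point from camera to tool coordinates, whose origin is the TCP and whose axes are the flange's). Camera axes: x right, y down, z forward; pixel columns grow to the right and rows downward; lengths in m; the calibration is good to about 2 mm. The wrist camera is an equidistant fisheye: a pixel r from the principal point sees the ray r / f radians off the axis. A picture is of the moment at which its call begins: read the wrist's pose just before it. camera_params takes no time and is no camera call.
- bot.finish_job(): hands the job in; it is judged then, once.
The state is a dict: "time": time; "q": joint angles; "joint_vel": joint speeds; "joint_torque": joint torques, N m; "tool_pos": TCP position; "tcp_rot": TCP orientation; "wrist_force": force on the tool from outside, world axes, zero at the start; "torque": the same for the moment, N m; "width": opening from 0.0 (shut) to 1.0 (fully open); "grip_force": force on a finger pad.
Only numpy, scipy, OpenCV 4.12 (cv2) and the standard library are available. Lean on these libraries where they do the work, as an engineer would, in place of code of your own. Each camera call takes 0.05 s, during which the arm holds its last target. There are 200 camera calls.

TASK

Check the wooden drawer-pull blanks for thickness. First zero the gauge: slide the steel setting block along the fixture's plate, under the middle sprung finger, until its end is squarely against the fence, press the record button fully down, let it up, and put the block back on its pad. Then slide each blank home under a finger in the same way, in the middle of a place of its own, press record once more, and lay all blanks flat on the floor of the plywood tray. Draw pieces back out before lifting them: a finger must not be bent far up.

Things in the scene. Friction and masses are not known exactly. Their poses are not given: they have to be found in the camera images.
- blank_a_center (a point): one of two or three identical wooden drawer-pull blanks, 96 mm long, 30 mm wide, 24 mm thick, 80 g, lying flat (an absent one reads None). The point is the blank's very centre, 12 mm above its underside; x runs along the 96 mm length, y across the 30 mm width, z up. Either end may go first
- blank_b_center (a point): one of two or three identical wooden drawer-pull blanks, 96 mm long, 30 mm wide, 24 mm thick, 80 g, lying flat (an absent one reads None). The point is the blank's very centre, 12 mm above its underside; x runs along the 96 mm length, y across the 30 mm width, z up. Either end may go first
- blank_c_center (a point): one of two or three identical wooden drawer-pull blanks, 96 mm long, 30 mm wide, 24 mm thick, 80 g, lying flat (an absent one reads None). The point is the blank's very centre, 12 mm above its underside; x runs along the 96 mm length, y across the 30 mm width, z up. Either end may go first
- setting_block_center (a point): the steel setting block, 70 mm long, 30 mm wide, 24 mm thick (as thick as a blank, but shorter), 380 g, lying on its pad. The point is its very centre, 12 mm above its underside; x runs along the 70 mm length, y across the 30 mm width, z up
- pad: the setting block's pad, a dark wooden slab 90 mm (x) by 60 mm (y), 6 mm thick, with a cork top, fixed to the bench; origin at the centre of its underside, z up
- fixture: the checking fixture, fixed to the bench: a steel plate 232 mm deep (x), 200 mm wide (y), its top 16 mm above the bench, with a 12 mm high fence across it and behind the fence three sprung fingers under dial indicators (79 mm above the bench, from 82 mm behind the origin on). Origin on the bench under its middle; x points to the fence side, y across, z up
- place_0 (a point): where a blank's centre belongs at place 0 of the fixture (any blank, any place) when its end touches the fence: 12 mm above the plate, 48 mm in front of the fence, under finger 0 (the setting block is shorter: its centre belongs 13 mm further along x); x points to the fence (the blank's length lies along x), y across, z up. Place 1 is the middle one, 64 mm from the others; the plate reaches 116 mm in front
- finger_0 (a joint): angle of sprung gauge finger 0, rad: 0 at rest, about 0.13 when it bears on a blank (with about 4 N); spoilt if bent up past 0.5. A strip up to 19 mm wide above the middle line of place 0, hinged behind the fence 34 mm above the plate and reaching forward over the fence
- finger_0_pad (a point): underside of that finger's pad: at rest 17 mm above the plate and 16 mm in front of the fence. From the pad a slippery upturned toe reaches 34 mm further forward (-x) to a tip 31 mm above the plate: a blank slid along the plate towards the fence pushes the finger up by this toe (up to about 7 N)
- place_1 (a point): where a blank's centre belongs at place 1 of the fixture (any blank, any place) when its end touches the fence: 12 mm above the plate, 48 mm in front of the fence, under finger 1 (the setting block is shorter: its centre belongs 13 mm further along x); x points to the fence (the blank's length lies along x), y across, z up. Place 1 is the middle one, 64 mm from the others; the plate reaches 116 mm in front
- finger_1 (a joint): angle of sprung gauge finger 1, rad: 0 at rest, about 0.13 when it bears on a blank (with about 4 N); spoilt if bent up past 0.5. A strip up to 19 mm wide above the middle line of place 1, hinged behind the fence 34 mm above the plate and reaching forward over the fence
- finger_1_pad (a point): underside of that finger's pad: at rest 17 mm above the plate and 16 mm in front of the fence. From the pad a slippery upturned toe reaches 34 mm further forward (-x) to a tip 31 mm above the plate: a blank slid along the plate towards the fence pushes the finger up by this toe (up to about 7 N)
- place_2 (a point): where a blank's centre belongs at place 2 of the fixture (any blank, any place) when its end touches the fence: 12 mm above the plate, 48 mm in front of the fence, under finger 2 (the setting block is shorter: its centre belongs 13 mm further along x); x points to the fence (the blank's length lies along x), y across, z up. Place 1 is the middle one, 64 mm from the others; the plate reaches 116 mm in front
- finger_2 (a joint): angle of sprung gauge finger 2, rad: 0 at rest, about 0.13 when it bears on a blank (with about 4 N); spoilt if bent up past 0.5. A strip up to 19 mm wide above the middle line of place 2, hinged behind the fence 34 mm above the plate and reaching forward over the fence
- finger_2_pad (a point): underside of that finger's pad: at rest 17 mm above the plate and 16 mm in front of the fence. From the pad a slippery upturned toe reaches 34 mm further forward (-x) to a tip 31 mm above the plate: a blank slid along the plate towards the fence pushes the finger up by this toe (up to about 7 N)
- record_top (a point): centre of the top of the record button, a round grey cap 26 mm across at one end of the readout console (a grey box 90 x 64 mm, 37 mm high, fixed to the bench); pressed straight down
- record (a joint): how far the record button is pressed, m: 0 up, 0.006 fully down; a spring (5 N when fully down) brings it back up
- tray: the plywood tray for checked blanks, fixed to the bench: outside 130 mm (x) by 250 mm (y), walls 6 mm thick and 26 mm high, floor 6 mm thick. Origin at the centre of its underside, z up
Not all that is in view belongs to the job. What is shaped like the part that bears setting_block_center but turquoise is not meant. What is shaped like the part that bears blank_c_center but orange is not meant.

How it is judged:
By the outcome, as a careful person would: the job done as asked, in the order asked, and still so for the second after the job is handed in, with the robot touching nothing.
Of blank_a, blank_b, blank_c only 2 to 3 are there at a start; the rules pass over those that are not, and their reading is None.
At some moment in a run one of blank_a, blank_b, blank_c may be knocked a few centimetres aside while the robot is not near it.
Once in a run the grip may slacken for a moment while it holds something.
It also fails if it takes over 210 s, if anything falls off the work surface, if the arm or the gripper's body presses on something with over 40 N, if the wrist force passes 120 N, or if a joint passes its speed limit or range.

## Working session

There is one attempt and no reset: what is moved stays moved. The work goes in short steps, Python scripts to look and compute and a tool call to move; the robot and the scene stay as the last step left them, time stands still between calls to the robot, and variables do not carry over. Pictures are saved under pics/ and viewed, at most 14 in all, crops included, and the job is handed in when it is done.

Besides the shell and the picture viewer there is one more tool, called after "Request:" as name(argument=value, ...), one argument or row to a line, values as JSON. jog_arm: Moves the arm, as the interface text tells. Its arguments: {"type":"object","properties":{"increments":{"type":"array","items":{"type":"array","items":{"type":"array","items":{"type":"number"}}}},"force":{"type":"number"}},"required":["increments"]}

```bash
mkdir -p pics; ls
python3 - <<'E'
from workcell import read_state, viewer, bot
import cv2, numpy as np
s=read_state(); print(s)
for n in("scene","top"):
    im,d=viewer.read_camera(n); cv2.imwrite(f"pics/{n}0.png",im); np.save(f"{n}0.npy",d)
    p=viewer.camera_params(n); print(n,p)
print(viewer.camera_params("wrist"))
E
```

```text
pics
{'time': 0.0, 'q': array([-1.32589535e+00,  2.64751799e-01,  1.60540072e+00, -1.85205856e-05,
        1.27367135e+00, -3.69056127e-02]), 'joint_vel': array([ 0.00071705,  0.00080466,  0.0002514 , -0.00217577,  0.000277  ,
        0.00147913]), 'joint_torque': array([-4.50578618e-04, -5.15112197e+01, -3.67312181e+01,  6.50206698e-05,
        1.28472914e-02,  1.44595691e-05]), 'tool_pos': array([ 0.18756259, -0.647821  ,  0.30254831]), 'tcp_rot': array([-3.10826147e+00, -4.40894519e-01,  3.91213879e-04]), 'wrist_force': array([ 0.98931866, -0.19591007,  0.22913877]), 'torque': array([-0.02587692, -0.00949937, -0.01272372]), 'grip_force': 0.0, 'width': 1.003971908708905}
scene {'fx': 469.51305824299016, 'fy': 469.51305824299016, 'cx': 269.8881837669555, 'cy': 214.14184329647998, 'R': array([[-0.63441269, -0.77299361, -0.00119343],
       [-0.40380088,  0.33272388, -0.85219696],
       [ 0.65913989, -0.54016266, -0.52321975]]), 't': array([0.49565794, 0.23476505, 1.62436807])}
top {'fx': 433.81339114281604, 'fy': 433.81339114281604, 'cx': 285.49884194938426, 'cy': 211.96909258336956, 'R': array([[-0.01700686, -0.99974565,  0.01481234],
       [-0.983142  ,  0.01402336, -0.18230509],
       [ 0.182051  , -0.01766307, -0.98313043]]), 't': array([0.1737421 , 0.586015  , 1.46909433])}
{'fx': 325.19226210127806, 'fy': 325.19226210127806, 'cx': 282.4825747130153, 'cy': 208.43629975232017, 'hand_eye': array([[-4.19357142e-04, -9.61135999e-01, -2.76075018e-01,
         6.94276057e-02],
       [ 9.99999614e-01, -1.90039694e-04, -8.57386485e-04,
         2.73271285e-04],
       [ 7.71599804e-04, -2.76075271e-01,  9.61135708e-01,
        -7.01191695e-02],
       [ 0.00000000e+00,  0.00000000e+00,  0.00000000e+00,
         1.00000000e+00]])}
```

View pics/top0.png

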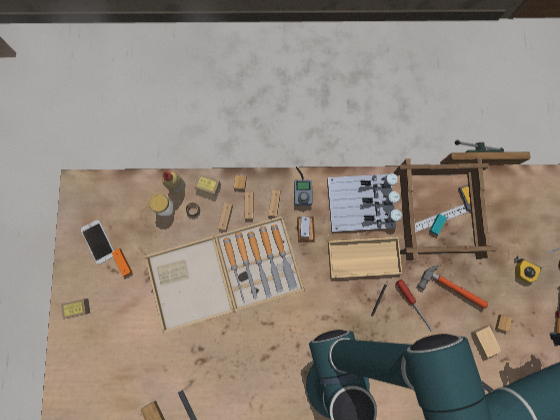

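View pics/scene0.png

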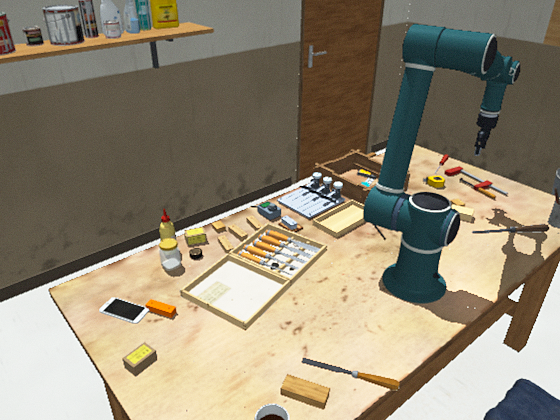

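The top view shows the three plain wooden blanks at about (226,217), (249,207) and (275,203). The orange one at (122,262) is a decoy. The steel block is on its pad at (306,228), and the turquoise piece at (438,225) is a decoy. The fixture is at (365,203) with its fence to the right, the console at (303,193) and the tray at (366,258).

I'll confirm with an enlarged crop and measure.

```bash
cat > h.py <<'E'
import numpy as np, cv2
from scipy.spatial.transform import Rotation as Ro
from workcell import read_state, viewer, bot
def ray(n,u,v,s=None):
    p=viewer.camera_params(n)
    if n!="wrist":
        R,t=p["R"],p["t"]; d=np.array([(u-p["cx"])/p["fx"],(v-p["cy"])/p["fy"],1.])
        return -R.T@t, R.T@d
    x,y=u-p["cx"],v-p["cy"]; r=np.hypot(x,y)+1e-9; th=r/p["fx"]
    d=np.array([np.sin(th)*x/r,np.sin(th)*y/r,np.cos(th)])
    H=p["hand_eye"]; Rt=Ro.from_rotvec(s["tcp_rot"]).as_matrix()
    return Rt@H[:3,3]+s["tool_pos"], Rt@H[:3,:3]@d
def onz(n,u,v,z,s=None):
    c,d=ray(n,u,v,s); return c+d*(z-c[2])/d[2]
def proj(X,s):   # world -> wrist pixel
    p=viewer.camera_params("wrist"); H=p["hand_eye"]; Rt=Ro.from_rotvec(s["tcp_rot"]).as_matrix()
    q=H[:3,:3].T@(Rt.T@(np.array(X)-s["tool_pos"])-H[:3,3]); th=np.arctan2(np.hypot(q[0],q[1]),q[2]); k=p["fx"]*th/np.hypot(q[0],q[1])
    return np.array([p["cx"]+k*q[0],p["cy"]+k*q[1]])
def st():
    s=read_state(); M=Ro.from_rotvec(s["tcp_rot"]).as_matrix()
    print("t %.2f pos %s yaw(tool x) %.2f  tilt %.2f F %s w %.3f g %.1f"%(s["time"],np.round(s["tool_pos"],4),np.degrees(np.arctan2(M[1,0],M[0,0])),np.degrees(np.arccos(-M[2,2])),np.round(s["wrist_force"],1),s["width"],s["grip_force"]))
    return s
def delta(s,target,yawdeg):
    """shift of TCP in tool units and turn about tool z (units) to reach tool-x yaw, tool down"""
    M=Ro.from_rotvec(s["tcp_rot"]).as_matrix()
    c,q=np.cos(np.radians(yawdeg)),np.sin(np.radians(yawdeg))
    T=np.array([[c,q,0],[q,-c,0],[0,0,-1]])
    sh=M.T@(np.array(target)-s["tool_pos"])/0.03
    rv=Ro.from_matrix(M.T@T).as_rotvec()/np.radians(6)
    print("shift",np.round(sh,2),"turn",np.round(rv,2))
E
python3 - <<'E'
from h import *
im=cv2.imread("pics/top0.png")
cv2.imwrite("pics/c1.png",cv2.resize(im[160:290,205:415],None,fx=3.8,fy=3.8,interpolation=cv2.INTER_CUBIC))
for nm,u,v,z in[("b1",226,217,.024),("b2",249,207,.024),("b3",275,203,.024),("block",306,228,.03),("console",303,193,.037),("fixtl",329,177,.016),("fixbl",332,233,.016),("traytl",330,241,.026),("traybr",401,275,.026),("crate",405,170,.05)]:
    print(nm,np.round(onz("top",u,v,z),3))
E
```

```text
b1 [0.579 0.376 0.024]
b2 [0.614 0.294 0.024]
b3 [0.627 0.201 0.024]
block [0.534 0.093 0.03 ]
console [0.66  0.101 0.037]
fixtl [0.723 0.003 0.016]
fixbl [ 0.517 -0.001  0.016]
traytl [0.487 0.009 0.026]
traybr [ 0.364 -0.235  0.026]
crate [ 0.736 -0.267  0.05 ]
```

View pics/c1.png

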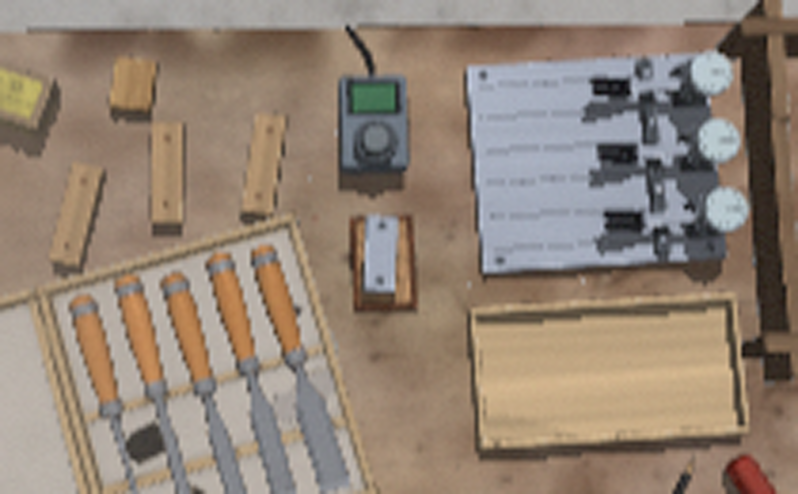

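The crop confirms the plain wooden blanks at crop pixels (78,217), (168,175) and (264,166). The square piece at (134,83) is not a blank. The steel block on the pad is at (380,255), the record button at (375,140), the fixture fence is on the right, and the tray is at (610,375). I'll move above the pad and look with the wrist camera.

Request:
jog_arm(
  increments=[
    [[0.75,-0.82,-0.04,0,0,0,1],[0.75,-0.82,-0.04,0,0,0,1],[0.75,-0.82,-0.04,0,0,0,1],[0.75,-0.82,-0.04,0,0,0,1],[0.75,-0.82,-0.04,0,0,0,1]],
  ],
)

```text
time: 0.52
tool_pos: [0.2618, -0.4973, 0.3092]
tcp_rot: [-3.109, -0.44, 0.0]
wrist_force: [0.6, 0.4, -0.2]
width: 0.999
grip_force: 0.0
```

Request:
jog_arm(
  increments=[
    [[0.75,-0.82,-0.04,0,0,0,1],[0.75,-0.82,-0.04,0,0,0,1],[0.75,-0.82,-0.04,0,0,0,1],[0.75,-0.82,-0.04,0,0,0,1],[0.75,-0.82,-0.04,0,0,0,1]],
  ],
)

```text
time: 0.93
tool_pos: [0.3356, -0.3477, 0.3155]
tcp_rot: [-3.11, -0.441, 0.0]
wrist_force: [1.3, -0.2, 0.2]
width: 0.996
grip_force: 0.0
```

Request:
jog_arm(
  increments=[
    [[0.75,-0.82,-0.04,0,0,0,1],[0.75,-0.82,-0.04,0,0,0,1],[0.75,-0.82,-0.04,0,0,0,1],[0.75,-0.82,-0.04,0,0,0,1],[0.75,-0.82,-0.04,0,0,0,1]],
  ],
)

```text
time: 1.35
tool_pos: [0.4094, -0.1984, 0.3216]
tcp_rot: [-3.11, -0.441, 0.001]
wrist_force: [0.5, 0.3, -0.7]
width: 1.0
grip_force: 0.0
```

Request:
jog_arm(
  increments=[
    [[0.75,-0.82,-0.04,0,0,0,1],[0.75,-0.82,-0.04,0,0,0,1],[0.75,-0.82,-0.04,0,0,0,1],[0.75,-0.82,-0.04,0,0,0,1],[0.75,-0.82,-0.04,0,0,0,1]],
  ],
)

```text
time: 1.77
tool_pos: [0.4832, -0.0489, 0.3276]
tcp_rot: [-3.11, -0.441, 0.001]
wrist_force: [-0.1, -0.1, -0.4]
width: 0.997
grip_force: 0.0
```

Request:
jog_arm(
  increments=[
    [[0.75,-0.82,-0.04,0,0,0,1],[0.75,-0.82,-0.04,0,0,0,1],[0.75,-0.82,-0.04,0,0,0,1],[0.75,-0.82,-0.04,0,0,0,1],[0.75,-0.82,-0.04,0,0,0,1]],
  ],
)

```text
time: 2.18
tool_pos: [0.5571, 0.1005, 0.3334]
tcp_rot: [3.11, 0.442, -0.001]
wrist_force: [-0.2, -0.8, -0.5]
width: 1.0
grip_force: 0.0
```

Request:
jog_arm(
  increments=[
    [[0,0,0,0,0,-1,1],[0,0,0,0,0,-1,1],[0,0,0,0,0,-1,1],[0,0,0,0,0,-1,1],[0,0,0,0,0,-1,1]],
  ],
)

```text
time: 2.6
tool_pos: [0.5567, 0.099, 0.3331]
tcp_rot: [-2.886, -1.239, 0.002]
wrist_force: [0.7, -0.0, 0.1]
width: 1.002
grip_force: 0.0
```

Request:
jog_arm(
  increments=[
    [[0,0,0,0,0,-1,1],[0,0,0,0,0,-1,1],[0,0,0,0,0,-1,1],[0,0,0,0,0,-1,1],[0,0,0,0,0,-1,1]],
  ],
)

```text
time: 3.02
tool_pos: [0.5567, 0.0987, 0.3332]
tcp_rot: [-2.468, -1.943, 0.002]
wrist_force: [-0.4, 0.1, -1.0]
width: 0.997
grip_force: 0.0
```

Request:
jog_arm(
  increments=[
    [[0,0,0,0,0,-1,1],[0,0,0,0,0,-1,1],[0,0,0,0,0,-0.4,1],[0,0,0,0,0,0,1],[0,0,0,0,0,0,1]],
  ],
)

```text
time: 3.43
tool_pos: [0.5567, 0.0988, 0.3334]
tcp_rot: [-2.212, -2.23, 0.001]
wrist_force: [0.6, -0.2, 0.7]
width: 1.0
grip_force: 0.0
```

Run:
```python
from h import *
s=st(); print(np.round(s["q"],2))
im,d=viewer.read_camera("wrist"); cv2.imwrite("pics/w1.png",im); np.save("w1.npy",d)
import pickle; pickle.dump(s,open("w1.pkl","wb"))
```

```text
t 3.43 pos [0.5567 0.0988 0.3334] yaw(tool x) 90.46  tilt 0.05 F [ 0.6 -0.2  0.7] w 1.000 g 0.0
[0.13 0.04 1.81 0.   1.3  0.12]
```

View pics/w1.png

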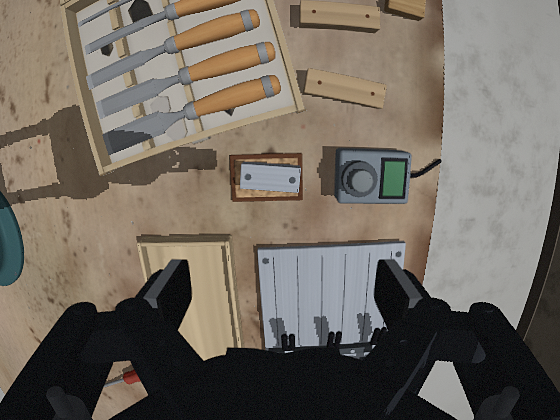

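The wrist view shows the block at (270,178) on its pad, the button at (358,179), and the plate's front edge from (258,243) to (405,242). The tray corner is at (140,240), and blanks are at (344,87) and (340,14). Next I'll fit rectangles in world coordinates.

```bash
cat >> h.py <<'E'
def cloud(d,s):
    p=viewer.camera_params("wrist"); v,u=np.mgrid[0:420,0:560]; x,y=u-p["cx"],v-p["cy"]
    r=np.hypot(x,y)+1e-9; th=r/p["fx"]; c=np.cos(th)
    D=np.stack([np.sin(th)*x/r,np.sin(th)*y/r,c],-1)*(d/np.maximum(c,.05))[...,None]
    H=p["hand_eye"]; Rt=Ro.from_rotvec(s["tcp_rot"]).as_matrix()
    return (D@H[:3,:3].T+H[:3,3])@Rt.T+s["tool_pos"]
def fit(P,seed,zlo,zhi,rad=.08,extra=None,show=""):
    """rectangle of connected points in height band round the world seed"""
    m=(P[...,2]>zlo)&(P[...,2]<zhi)&(np.hypot(P[...,0]-seed[0],P[...,1]-seed[1])<rad)
    if extra is not None: m&=extra
    n,L,S,C=cv2.connectedComponentsWithStats(m.astype(np.uint8),connectivity=4)
    if n<2: print(show,"none"); return
    k=1+np.argmax(S[1:,4]); q=P[L==k]
    (c,(w,h),a)=cv2.minAreaRect((q[:,:2]*1000).astype(np.float32))
    if w<h: w,h,a=h,w,a+90
    a=(a+90)%180-90
    print(show,"c",np.round(np.array(c)/1000,4),"LxW %.0fx%.0f"%(w,h),"long axis deg %.1f"%a,"z %.4f"%np.median(q[:,2]),"n",len(q))
    return np.array(c)/1000,a
E
python3 - <<'E'
from h import *; import pickle
s=pickle.load(open("w1.pkl","rb")); d=np.load("w1.npy"); P=cloud(d,s)
im=cv2.imread("pics/w1.png"); hsv=cv2.cvtColor(im,cv2.COLOR_BGR2HSV)
for u,v in[(270,178),(235,192),(358,179),(345,165),(330,260),(344,87),(340,14),(138,300),(190,270)]: print((u,v),np.round(P[v,u],4),hsv[v,u])
fit(P,(.53,.09),.024,.04,show="block")
fit(P,(.53,.09),.003,.04,show="pad+block")
fit(P,P[179,358],.03,.06,show="console")
fit(P,P[179,358],.039,.06,.03,show="button")
fit(P,P[87,344],.015,.035,show="b3")
fit(P,P[14,340],.015,.035,show="b2")
fit(P,(.62,-.05),.008,.022,.13,show="plate")
for uv in[(258,243),(405,242)]: print(np.round(onz("wrist",*uv,.016,s),4))
E
```

```text
(270, 178) [0.5412 0.0983 0.0303] [108  23 170]
(235, 192) [0.496  0.0757 0.0062] [ 12 122  96]
(358, 179) [0.6386 0.1039 0.0588] [ 97  18 125]
(345, 165) [0.6273 0.116  0.038 ] [102  36  71]
(330, 260) [ 0.6192 -0.0126  0.0165] [107  24 173]
(344, 87) [0.6261 0.2065 0.0244] [ 18  83 157]
(340, 14) [0.6214 0.2965 0.0245] [ 16  82 150]
(138, 300) [0.5066 0.11   0.3152] [84 71 18]
(190, 270) [ 0.4263 -0.0375  0.0038] [ 20  66 198]
block c [0.5405 0.0983] LxW 71x31 long axis deg -3.9 z 0.0300 n 1556
pad+block c [0.5349 0.0943] LxW 91x60 long axis deg 2.0 z 0.0080 n 3388
console c [0.6649 0.1019] LxW 90x65 long axis deg 0.4 z 0.0379 n 3801
button c [0.6432 0.1023] LxW 42x40 long axis deg 13.8 z 0.0494 n 1004
b3 c [0.6286 0.2061] LxW 97x31 long axis deg -8.5 z 0.0240 n 2026
b2 c [0.6218 0.2974] LxW 96x31 long axis deg -0.4 z 0.0241 n 1952
plate c [ 0.6265 -0.0761] LxW 200x167 long axis deg 2.6 z 0.0159 n 11778
[0.525  0.0109 0.016 ]
[0.7216 0.0117 0.016 ]
```

Run:
```python
from h import *; import pickle
s=pickle.load(open("w1.pkl","rb")); d=np.load("w1.npy"); P=cloud(d,s)
m=(P[...,2]>.010)&(P[...,2]<.021)&(P[...,0]>.50)&(P[...,0]<.75)&(P[...,1]<.03)&(P[...,1]>-.12)
q=P[m]
f=[(x,q[abs(q[:,0]-x)<.003][:,1].max()) for x in np.arange(.535,.715,.006)]
f=np.array(f); p=np.polyfit(f[:,0],f[:,1],1); print("front deg",np.degrees(np.arctan(p[0])),"y at .62",np.polyval(p,.62),np.std(f[:,1]-np.polyval(p,f[:,0])))
for nm,fn in(("xmin",min),("xmax",max)):
    g=np.array([(y,fn(q[abs(q[:,1]-y)<.003][:,0])) for y in np.arange(-.06,.005,.005) if (abs(q[:,1]-y)<.003).sum()>5])
    p=np.polyfit(g[:,0],g[:,1],1); print(nm,"deg",-np.degrees(np.arctan(p[0])),"x at -.03",np.polyval(p,-.03),np.std(g[:,1]-np.polyval(p,g[:,0])))
fit(P,P[179,358],.056,.07,.03,show="cap")
# grooves: dark pixels on plate
g=cv2.cvtColor(cv2.imread("pics/w1.png"),cv2.COLOR_BGR2GRAY)
for v in(255,270,285): 
    row=g[v,262:372].astype(int); bg=np.median(row); 
    print(v,[(262+u,np.round(P[v,262+u,:2],3)) for u in range(1,109) if row[u]<bg-25 and row[u]<=row[u-1] and row[u]<=row[u+1]])
# tray walls
t=P[(P[...,2]>.020)&(P[...,2]<.032)&(P[...,0]<.52)&(P[...,0]>.33)&(P[...,1]<.03)&(P[...,1]>-.12)]
print("tray pts",t.min(0),t.max(0))
```

```text
front deg 2.929300068680029 y at .62 0.006643437133717241 0.0004020590356774693
xmin deg 2.9818598657552484 x at -.03 0.5245531161548955 0.0003261726316465926
xmax deg -41.55282030440695 x at -.03 0.7056386610728982 0.009946238733802105
cap c [0.6432 0.1019] LxW 24x24 long axis deg 0.7 z 0.0587 n 373
255 [(345, array([ 0.639, -0.005])), (369, array([ 0.672, -0.006]))]
270 [(274, array([ 0.545, -0.028])), (297, array([ 0.576, -0.027])), (322, array([ 0.609, -0.028])), (344, array([ 0.639, -0.028])), (368, array([ 0.673, -0.029]))]
285 [(274, array([ 0.545, -0.051])), (297, array([ 0.577, -0.05 ])), (322, array([ 0.611, -0.05 ])), (344, array([ 0.641, -0.051])), (367, array([ 0.675, -0.053]))]
tray pts [ 0.35853174 -0.11945229  0.0200348 ] [0.49370234 0.01712118 0.02818131]
```

Request:
jog_arm(
  increments=[
    [[0.02,-0.64,0,0,0,-1,1],[0.02,-0.63,0.4,0,0,0,1],[0,0,0.5,0,0,-1,1],[0,0,0.5,0,0,-1,1],[0,0,0.5,0,0,-1,1]],
  ],
)

```text
time: 3.9
tool_pos: [0.5186, 0.0977, 0.2765]
tcp_rot: [1.693, 2.646, 0.001]
wrist_force: [-0.1, 0.1, -0.1]
width: 1.002
grip_force: 0.0
```

Request:
jog_arm(
  increments=[
    [[0,0,0.5,0,0,-1,1],[0,0,0.5,0,0,-1,1],[0,0,0.5,0,0,-1,1],[0,0,0.5,0,0,-1,1],[0,0,0.5,0,0,-1,1]],
  ],
)

```text
time: 4.32
tool_pos: [0.5189, 0.0976, 0.2012]
tcp_rot: [0.951, 2.994, 0.0]
wrist_force: [-0.1, 0.6, -0.7]
width: 0.998
grip_force: 0.0
```

Request:
jog_arm(
  increments=[
    [[0,0,0.5,0,0,-1,1],[0,0,0.5,0,0,-1,1],[0,0,0.3,0,0,-1,1],[0,0,0,0,0,-1,1],[0,0,0,0,0,-1,1]],
  ],
)

```text
time: 4.73
tool_pos: [0.5181, 0.0975, 0.1616]
tcp_rot: [-0.143, -3.136, 0.001]
wrist_force: [0.0, 0.2, -1.0]
width: 0.997
grip_force: 0.0
```

Request:
jog_arm(
  increments=[
    [[0,0,0,0,0,-0.27,1],[0,0,0,0,0,0,1],[0,0,0,0,0,0,1],[0,0,0,0,0,0,1],[0,0,0,0,0,0,1]],
  ],
)

```text
time: 5.15
tool_pos: [0.519, 0.0977, 0.163]
tcp_rot: [0.107, 3.14, 0.0]
wrist_force: [-1.1, 0.4, -0.2]
width: 0.994
grip_force: 0.0
```

Run:
```python
from h import *
s=st(); delta(s,(.5186,.0998,.082),176.1)
im,d=viewer.read_camera("wrist"); P=cloud(d,s); fit(P,(.54,.098),.024,.035,show="block")
```

```text
t 5.15 pos [0.519  0.0977 0.163 ] yaw(tool x) 176.11  tilt 0.01 F [-1.1  0.4 -0.2] w 0.994 g 0.0
shift [0.02 0.07 2.7 ] turn [0. 0. 0.]
block c [0.5407 0.098 ] LxW 70x30 long axis deg -3.7 z 0.0300 n 4127
```

Request:
jog_arm(
  increments=[
    [[0,0.06,0.7,0,0,0,1],[0,0,0.8,0,0,0,1],[0,0,0.6,0,0,0,0.4],[0,0,0.4,0,0,0,0],[0,0,0.2,0,0,0,0]],
  ],
  force=70,
)

```text
time: 5.62
tool_pos: [0.5178, 0.0993, 0.08]
tcp_rot: [-0.105, -3.137, 0.001]
wrist_force: [-0.1, -0.5, -0.4]
width: 0.606
grip_force: 0.0
```

Request:
jog_arm(
  increments=[
    [[0,0,0,0,0,0,-1],[0,0,0,0,0,0,-1],[0,0,0,0,0,0,-1],[0,0,0,0,0,0,-1],[0,0,0,0,0,0,-1]],
  ],
)

```text
time: 6.03
tool_pos: [0.5192, 0.0995, 0.0823]
tcp_rot: [0.105, 3.139, 0.0]
wrist_force: [-0.3, -0.2, -3.2]
width: 0.333
grip_force: 70.1
```

Request:
jog_arm(
  increments=[
    [[0,0,0,0,0,0,-1],[0,0,0,0,0,0,-1],[0,0,-0.2,0,0,0,-1],[0,0,-0.4,0,0,0,-1],[0,0,-0.6,0,0,0,-1]],
  ],
)

```text
time: 6.45
tool_pos: [0.5177, 0.0993, 0.1174]
tcp_rot: [-0.105, -3.136, 0.001]
wrist_force: [-0.4, 0.3, -3.9]
width: 0.334
grip_force: 70.1
```

Run:
```python
from h import *
s=st()
im,d=viewer.read_camera("wrist"); P=cloud(d,s); fit(P,(.54,.098),.035,.08,.06,show="block")
c=np.array((.6288,-.1091)); ex=np.array((.0515,-.9987)); g=c+ex*(-.06-.022); delta(s,(*g,.14),92.95); print(g)
```

```text
t 6.45 pos [0.5177 0.0993 0.1174] yaw(tool x) 176.17  tilt 0.21 F [-0.4  0.3 -3.9] w 0.334 g 70.1
block c [0.5294 0.098 ] LxW 56x51 long axis deg 86.1 z 0.0653 n 9100
shift [-3.83 -3.97 -0.76] turn [-0.03 -0.02 13.87]
[ 0.624577  -0.0272066]
```

Request:
jog_arm(
  increments=[
    [[0,0,0,0,0,0.98,-1],[0,0,0,0,0,0.98,-1],[0,0,0,0,0,0.98,-1],[0,0,0,0,0,0.98,-1],[0,0,0,0,0,0.98,-1]],
  ],
)

```text
time: 6.92
tool_pos: [0.5196, 0.0995, 0.1188]
tcp_rot: [0.906, 3.007, 0.001]
wrist_force: [0.4, 0.6, -3.7]
width: 0.334
grip_force: 70.3
```

Request:
jog_arm(
  increments=[
    [[0,0,0,0,0,1,-1],[0,0,0,0,0,1,-1],[0,0,0,0,0,1,-1],[0,0,0,0,0,1,-1],[0,0,0,0,0,1,-1]],
  ],
)

```text
time: 7.33
tool_pos: [0.5196, 0.0995, 0.1187]
tcp_rot: [1.653, 2.67, 0.002]
wrist_force: [0.2, 0.2, -4.1]
width: 0.33
grip_force: 70.3
```

Request:
jog_arm(
  increments=[
    [[0,0,0,0,0,1,-1],[0,0,0,0,0,1,-1],[0,0,0,0,0,1,-1],[0,0,0,0,0,0.97,-1],[0,0,0,0,0,0,-1]],
  ],
)

```text
time: 7.75
tool_pos: [0.5196, 0.0995, 0.1187]
tcp_rot: [2.166, 2.274, 0.002]
wrist_force: [-0.2, 0.3, -3.9]
width: 0.332
grip_force: 70.3
```

Request:
jog_arm(
  increments=[
    [[-0.4,0.3,0,0,0,0,-1],[-0.8,0.6,0,0,0,0,-1],[-0.8,0.6,0,0,0,0,-1],[-0.8,0.6,0,0,0,0,-1],[-0.8,0.6,0,0,0,0,-1]],
  ],
)

```text
time: 8.17
tool_pos: [0.607, -0.0059, 0.1184]
tcp_rot: [2.159, 2.281, 0.001]
wrist_force: [0.7, 0.4, -4.1]
width: 0.332
grip_force: 70.2
```

Request:
jog_arm(
  increments=[
    [[-0.6,0.5,0,0,0,0,-1],[-0.19,0.14,0,0,0,0,-1],[0,0,0,0,0,0,-1],[0,0,0,0,0,0,-1],[0,0,0,0,0,0,-1]],
  ],
)

```text
time: 8.58
tool_pos: [0.6248, -0.0263, 0.1174]
tcp_rot: [-2.161, -2.278, 0.001]
wrist_force: [-0.0, -0.1, -4.5]
width: 0.331
grip_force: 70.3
```

Run:
```python
from h import *
s=st(); delta(s,(.6246,-.0272,.093),92.95)
im,d=viewer.read_camera("wrist"); cv2.imwrite("pics/w2.png",im); P=cloud(d,s)
q=P[(P[...,2]>.010)&(P[...,2]<.021)&(P[...,0]>.50)&(P[...,0]<.75)&(P[...,1]<.03)&(P[...,1]>-.12)]
g=[]
for x in np.arange(.535,.715,.006):
    b=q[abs(q[:,0]-x)<.003]
    if len(b): g.append((x,b[:,1].max()))
g=np.array(g); g=g[g[:,1]>-.01]; p=np.polyfit(g[:,0],g[:,1],1); print("front",np.degrees(np.arctan(p[0])),np.polyval(p,.62),np.std(g[:,1]-np.polyval(p,g[:,0])))
```

```text
t 8.58 pos [ 0.6248 -0.0263  0.1174] yaw(tool x) 93.00  tilt 0.11 F [-0.  -0.1 -4.5] w 0.331 g 70.3
shift [-0.03 -0.01  0.81] turn [-0.02 -0.01  0.01]
front 2.6860591214548144 0.0064210798905623735 0.00013035844658969777
```

View pics/w2.png

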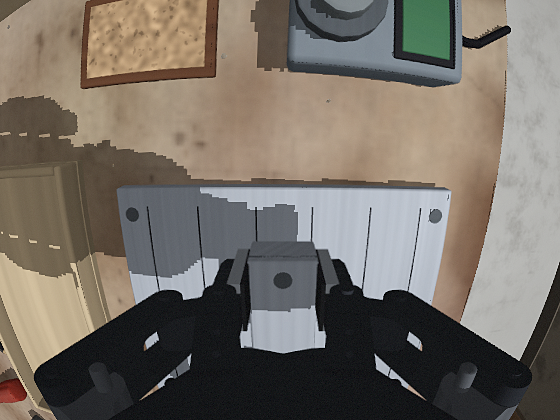

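The wrist view shows the block held square in the middle lane (lines at 256 and 312), above the plate. Lower it and slide.

Request:
jog_arm(
  increments=[
    [[-0.02,0,0.35,0,0,0,-1],[0,0,0.3,0,0,0,-1],[0,0,0.12,0,0,0,-1],[0,0,0.05,0,0,0,-1],[0,0,0,0,0,0,-1]],
  ],
)

```text
time: 9.05
tool_pos: [0.6253, -0.0271, 0.0925]
tcp_rot: [-2.162, -2.278, 0.001]
wrist_force: [0.7, 0.9, -4.0]
width: 0.334
grip_force: 70.3
```

Request:
jog_arm(
  increments=[
    [[-0.2,0,0,0,0,0,-1],[-0.3,0,0,0,0,0,-1],[-0.3,0,0,0,0,0,-1],[-0.3,0,0,0,0,0,-1],[-0.3,0,0,0,0,0,-1]],
  ],
  force=40,
)

```text
time: 9.47
tool_pos: [0.6279, -0.0702, 0.093]
tcp_rot: [-2.164, -2.276, -0.001]
wrist_force: [-0.2, 6.0, -8.3]
width: 0.336
grip_force: 69.8
```

Request:
jog_arm(
  increments=[
    [[-0.3,0,0,0,0,0,-1],[-0.3,0,0,0,0,0,-1],[-0.2,0,0,0,0,0,-1],[-0.1,0,0,0,0,0,-1],[0,0,0,0,0,0,-1]],
  ],
)

```text
time: 9.88
tool_pos: [0.6289, -0.098, 0.0926]
tcp_rot: [-2.164, -2.277, 0.002]
wrist_force: [-1.0, -0.9, -8.3]
width: 0.335
grip_force: 69.7
```

Run:
```python
from h import *
s=st(); delta(s,(*(np.array((.6288,-.1091))+np.array((.0515,-.9987))*-.009),.0925),92.95)
```

```text
t 9.88 pos [ 0.6289 -0.098   0.0926] yaw(tool x) 92.89  tilt 0.09 F [-1.  -0.9 -8.3] w 0.335 g 69.7
shift [-0.07 -0.02  0.  ] turn [-0.01  0.01 -0.01]
```

Request:
jog_arm(
  increments=[
    [[-0.03,0,0,0,0,0,-1],[-0.03,0,0,0,0,0,-1],[-0.03,0,0,0,0,0,-1],[0,0,0,0,0,0,-1],[0,0,0,0,0,0,-1]],
  ],
)

```text
time: 10.3
tool_pos: [0.6297, -0.0989, 0.0938]
tcp_rot: [2.163, 2.278, -0.0]
wrist_force: [-2.1, 1.8, -3.6]
width: 0.342
grip_force: 45.4
```

Request:
jog_arm(
  increments=[
    [[-0.03,0,0,0,0,0,-1],[-0.03,0,0,0,0,0,-1],[0,0,0,0,0,0,-1],[0,0,0,0,0,0,-1],[0,0,0,0,0,0,-1]],
  ],
)

```text
time: 10.72
tool_pos: [0.63, -0.1001, 0.0937]
tcp_rot: [-2.164, -2.278, -0.002]
wrist_force: [-1.1, 6.3, -4.8]
width: 0.338
grip_force: 45.6
```

Request:
jog_arm(
  increments=[
    [[-0.03,0,0,0,0,0,-1],[-0.03,0,0,0,0,0,-1],[0,0,0,0,0,0,-1],[0,0,0,0,0,0,-1],[0,0,0,0,0,0,-1]],
  ],
)

```text
time: 11.13
tool_pos: [0.6301, -0.1003, 0.0939]
tcp_rot: [-2.163, -2.276, -0.004]
wrist_force: [-1.0, 11.7, -2.3]
width: 0.345
grip_force: 45.7
```

Request:
jog_arm(
  increments=[
    [[-0.03,0,0,0,0,0,-1],[-0.03,0,0,0,0,0,-1],[0,0,0,0,0,0,-1],[0,0,0,0,0,0,-1],[0,0,0,0,0,0,-1]],
  ],
)

```text
time: 11.55
tool_pos: [0.6301, -0.1005, 0.0939]
tcp_rot: [-2.162, -2.274, -0.007]
wrist_force: [-2.0, 16.3, -0.2]
width: 0.341
grip_force: 45.9
```

Run:
```python
from h import *
s=st(); im,d=viewer.read_camera("wrist"); cv2.imwrite("pics/w3.png",im); np.save("w3.npy",d)
```

```text
t 11.55 pos [ 0.6301 -0.1005  0.0939] yaw(tool x) 92.90  tilt 0.34 F [-2.  16.3 -0.2] w 0.341 g 45.9
```

View pics/w3.png

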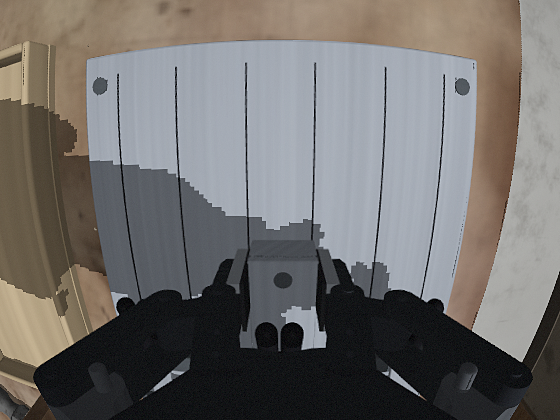

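The block is against the fence: the reaction force rises with no movement. It is centred between the lane lines (246 and 316). Release, go up and over to the button with the fingers shut.

Request:
jog_arm(
  increments=[
    [[0.05,0,0,0,0,0,0.3],[0,0,0,0,0,0,0.6],[0,0,0,0,0,0,0.6],[0,0,0,0,0,0,0.6],[0,0,0,0,0,0,0.6]],
  ],
)

```text
time: 12.02
tool_pos: [0.6306, -0.1039, 0.0941]
tcp_rot: [2.163, 2.276, 0.001]
wrist_force: [0.6, -0.1, 0.4]
width: 0.797
grip_force: 0.0
```

Request:
jog_arm(
  increments=[
    [[0,0,-0.4,0,0,0,0.6],[0,0,-0.7,0,0,0,0.6],[0,0,-0.8,0,0,0,0.6],[0,0,-0.8,0,0,0,0.6],[0,0,-0.7,0,0,0,0.6]],
  ],
)

```text
time: 12.43
tool_pos: [0.6302, -0.1035, 0.1979]
tcp_rot: [2.163, 2.276, 0.001]
wrist_force: [0.1, -0.6, 0.7]
width: 0.804
grip_force: 0.0
```

Request:
jog_arm(
  increments=[
    [[0.8,0.1,0,0,0,0,-1],[0.8,0.1,0,0,0,0,-1],[0.8,0.1,0,0,0,0,-1],[0.8,0.1,0,0,0,0,-1],[0.8,0.1,0,0,0,0,-1]],
  ],
)

```text
time: 12.85
tool_pos: [0.6389, 0.0182, 0.1967]
tcp_rot: [2.164, 2.276, 0.001]
wrist_force: [0.5, 0.0, 0.2]
width: 0.085
grip_force: 0.0
```

Request:
jog_arm(
  increments=[
    [[0.8,0.1,0,0,0,0,-1],[0.8,0.1,0,0,0,0,-1],[0.8,0.1,0,0,0,0,-1],[0.25,0,0,0,0,0,-1],[0,0,0,0,0,0,-1]],
  ],
)

```text
time: 13.27
tool_pos: [0.6437, 0.0991, 0.1962]
tcp_rot: [2.16, 2.28, 0.001]
wrist_force: [1.0, -0.2, -0.2]
width: 0.001
grip_force: 0.0
```

Run:
```python
from h import *
s=st(); delta(s,(.6432,.1021,.14),92.95); print(viewer.camera_params("wrist")["cx"])
im,d=viewer.read_camera("wrist"); P=cloud(d,s)
fit(P,(.6432,.102),.056,.07,.03,show="cap")
im,d=viewer.read_camera("top"); cv2.imwrite("pics/t2.png",cv2.resize(im[150:270,200:420],None,fx=3.6,fy=3.6,interpolation=cv2.INTER_CUBIC))
```

```text
t 13.27 pos [0.6437 0.0991 0.1962] yaw(tool x) 93.09  tilt 0.06 F [ 1.  -0.2 -0.2] w 0.001 g 0.0
shift [ 0.1  -0.01  1.87] turn [ 0.01 -0.    0.02]
282.4825747130153
cap c [0.6436 0.1021] LxW 25x25 long axis deg -15.0 z 0.0590 n 1056
```

View pics/t2.png

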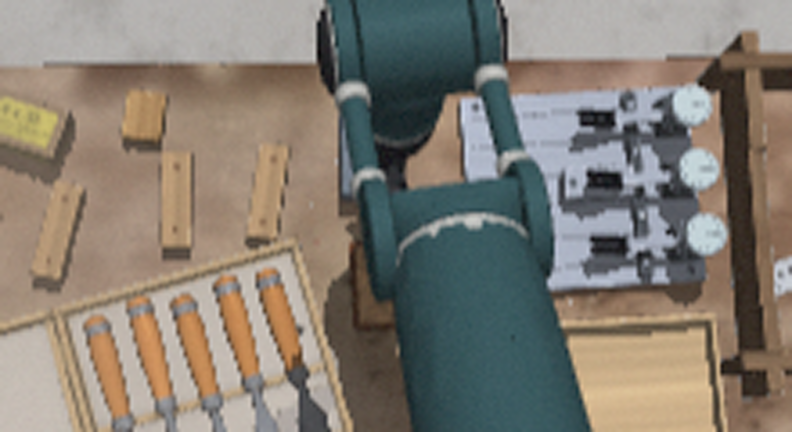

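The block is visible in place under the middle finger at (585,183). Press the button.

Request:
jog_arm(
  increments=[
    [[0.1,0,0.5,0,0,0,-1],[0,0,0.7,0,0,0,-1],[0,0,0.5,0,0,0,-1],[0,0,0.3,0,0,0,-1],[0,0,0.1,0,0,0,-1]],
  ],
)

```text
time: 13.78
tool_pos: [0.6423, 0.0988, 0.1304]
tcp_rot: [-2.164, -2.275, 0.005]
wrist_force: [-1.2, -0.7, 1.9]
width: 0.0
grip_force: 1.0
```

Request:
jog_arm(
  increments=[
    [[0,0,0.08,0,0,0,-1],[0,0,0.08,0,0,0,-1],[0,0,0.06,0,0,0,-1],[0,0,0.04,0,0,0,-1],[0,0,0,0,0,0,-1]],
  ],
)

```text
time: 14.2
tool_pos: [0.6441, 0.1001, 0.1258]
tcp_rot: [2.162, 2.277, 0.001]
wrist_force: [-1.7, -2.6, 5.2]
width: -0.002
grip_force: 2.4
```

Request:
jog_arm(
  increments=[
    [[0,0,0.04,0,0,0,-1],[0,0,0.04,0,0,0,-1],[0,0,0,0,0,0,-1],[0,0,0,0,0,0,-1],[0,0,0,0,0,0,-1]],
  ],
)

```text
time: 14.62
tool_pos: [0.6443, 0.1001, 0.1255]
tcp_rot: [2.162, 2.277, 0.002]
wrist_force: [-6.1, -3.8, 14.6]
width: 0.001
grip_force: 7.5
```

Request:
jog_arm(
  increments=[
    [[0,0,-0.2,0,0,0,-1],[0,0,-0.5,0,0,0,-1],[0,0,-0.7,0,0,0,-1],[0,0,-0.7,0,0,0,-1],[0,0,-0.4,0,0,0,-1]],
  ],
)

```text
time: 15.03
tool_pos: [0.6448, 0.101, 0.2]
tcp_rot: [2.162, 2.276, 0.006]
wrist_force: [0.3, -0.1, -0.1]
width: -0.001
grip_force: 0.0
```

Request:
jog_arm(
  increments=[
    [[-0.85,-0.1,0,0,0,0,0.6],[-0.85,-0.1,0,0,0,0,0.6],[-0.85,-0.1,0,0,0,0,0.6],[-0.85,-0.1,0,0,0,0,0.6],[-0.85,-0.1,0,0,0,0,0.6]],
  ],
)

```text
time: 15.45
tool_pos: [0.635, -0.0284, 0.1972]
tcp_rot: [2.163, 2.278, 0.001]
wrist_force: [0.0, 0.3, -0.5]
width: 0.706
grip_force: 0.0
```

Request:
jog_arm(
  increments=[
    [[-0.85,-0.1,0,0,0,0,0.6],[-0.85,-0.1,0,0,0,0,0.6],[-0.6,-0.12,0,0,0,0,0.6],[-0.1,0,0,0,0,0,0.6],[0,0,0,0,0,0,0.6]],
  ],
)

```text
time: 15.87
tool_pos: [0.6292, -0.1011, 0.1971]
tcp_rot: [2.166, 2.275, 0.001]
wrist_force: [-0.1, -0.2, 0.5]
width: 0.797
grip_force: 0.0
```

Run:
```python
from h import *
s=st(); delta(s,(.6301,-.1005,.0935),92.95)
im,d=viewer.read_camera("wrist"); P=cloud(d,s)
fit(P,(.629,-.105),.037,.0415,.025,show="block visible")
```

```text
t 15.87 pos [ 0.6292 -0.1011  0.1971] yaw(tool x) 92.82  tilt 0.04 F [-0.1 -0.2  0.5] w 0.797 g 0.0
shift [0.02 0.03 3.45] turn [ 0.01 -0.   -0.02]
block visible c [ 0.6302 -0.1085] LxW 43x30 long axis deg -88.1 z 0.0400 n 1640
```

Request:
jog_arm(
  increments=[
    [[0,0.02,0.7,0,0,0,0.6],[0,0,0.9,0,0,0,0.6],[0,0,0.9,0,0,0,0.6],[0,0,0.6,0,0,0,0.6],[0,0,0.32,0,0,0,0.6]],
  ],
  force=70,
)

```text
time: 16.33
tool_pos: [0.6279, -0.098, 0.0912]
tcp_rot: [-2.159, -2.276, 0.003]
wrist_force: [-1.0, 1.1, -0.8]
width: 0.797
grip_force: 0.0
```

Request:
jog_arm(
  increments=[
    [[0,0,0,0,0,0,0.3],[0,0,0,0,0,0,-1],[0,0,0,0,0,0,-1],[0,0,0,0,0,0,-1],[0,0,0,0,0,0,-1]],
  ],
)

```text
time: 16.75
tool_pos: [0.6309, -0.0997, 0.0966]
tcp_rot: [2.162, 2.276, 0.003]
wrist_force: [-0.9, 1.6, 3.6]
width: 0.327
grip_force: 70.1
```

Request:
jog_arm(
  increments=[
    [[0.1,0,0,0,0,0,-1],[0.3,0,0,0,0,0,-1],[0.4,0,0,0,0,0,-1],[0.4,0,0,0,0,0,-1],[0.4,0,0,0,0,0,-1]],
  ],
)

```text
time: 17.17
tool_pos: [0.6289, -0.0531, 0.0965]
tcp_rot: [2.161, 2.274, 0.002]
wrist_force: [-0.2, -4.6, 5.7]
width: 0.332
grip_force: 70.2
```

Request:
jog_arm(
  increments=[
    [[0.5,0,0,0,0,0,-1],[0.4,0,0,0,0,0,-1],[0.2,0,-0.2,0,0,0,-1],[0,0,-0.4,0,0,0,-1],[0,0,-0.4,0,0,0,-1]],
  ],
)

```text
time: 17.58
tool_pos: [0.6239, -0.0183, 0.1237]
tcp_rot: [-2.16, -2.277, 0.003]
wrist_force: [-0.8, -0.2, -2.8]
width: 0.336
grip_force: 69.3
```

Run:
```python
from h import *
s=st()
# pad centre, grip 22 mm to rear (tool +x) of block
c=np.array((.5349,.0943)); a=np.radians(182.0); g=c+.022*np.array((np.cos(a),np.sin(a)));print(g)
delta(s,(*g,.0826),182)
```

```text
t 17.58 pos [ 0.6239 -0.0183  0.1237] yaw(tool x) 93.00  tilt 0.22 F [-0.8 -0.2 -2.8] w 0.336 g 69.3
[0.5129134  0.09353221]
shift [ 3.92 -3.5   1.39] turn [ -0.02  -0.03 -14.83]
```

Request:
jog_arm(
  increments=[
    [[0.4,-0.4,0,0,0,0,-1],[0.8,-0.7,0,0,0,0,-1],[0.8,-0.7,0,0,0,0,-1],[0.8,-0.7,0,0,0,0,-1],[0.8,-0.7,0,0,0,0,-1]],
  ],
)

```text
time: 18.0
tool_pos: [0.5231, 0.0841, 0.1252]
tcp_rot: [2.165, 2.276, 0.001]
wrist_force: [0.0, 1.0, -4.0]
width: 0.33
grip_force: 69.5
```

Request:
jog_arm(
  increments=[
    [[0.31,-0.3,0,0,0,0,-1],[0,0,0,0,0,-0.9,-1],[0,0,0,0,0,-1,-1],[0,0,0,0,0,-1,-1],[0,0,0,0,0,-1,-1]],
  ],
)

```text
time: 18.42
tool_pos: [0.5149, 0.0924, 0.1253]
tcp_rot: [1.649, 2.673, 0.001]
wrist_force: [0.3, 0.8, -3.6]
width: 0.331
grip_force: 69.7
```

Request:
jog_arm(
  increments=[
    [[0,0,0,0,0,-1,-1],[0,0,0,0,0,-1,-1],[0,0,0,0,0,-1,-1],[0,0,0,0,0,-1,-1],[0,0,0,0,0,-1,-1]],
  ],
)

```text
time: 18.83
tool_pos: [0.515, 0.0921, 0.1252]
tcp_rot: [0.902, 3.009, 0.0]
wrist_force: [-0.0, 0.4, -3.9]
width: 0.333
grip_force: 69.8
```

Request:
jog_arm(
  increments=[
    [[0,0,0,0,0,-1,-1],[0,0,0,0,0,-1,-1],[0,0,0,0,0,-1,-1],[0,0,0,0,0,-1,-1],[0,0,0,0,0,-1,-1]],
  ],
)

```text
time: 19.25
tool_pos: [0.515, 0.0921, 0.1252]
tcp_rot: [0.093, 3.14, -0.0]
wrist_force: [0.0, 0.3, -2.9]
width: 0.331
grip_force: 69.8
```

Request:
jog_arm(
  increments=[
    [[0,0,0,0,0,-0.93,-1],[0,0,0,0,0,0,-1],[0,0,0,0,0,0,-1],[0,0,0,0,0,0,-1],[0,0,0,0,0,0,-1]],
  ],
)

```text
time: 19.67
tool_pos: [0.5147, 0.0924, 0.1247]
tcp_rot: [-0.05, 3.141, -0.0]
wrist_force: [0.9, 0.0, -3.7]
width: 0.329
grip_force: 69.7
```

Run:
```python
from h import *
s=st(); delta(s,(.5129,.0935,.0866),182)
im,d=viewer.read_camera("wrist"); P=cloud(d,s)
fit(P,(.535,.094),.003,.012,.06,show="pad")
```

```text
t 19.67 pos [0.5147 0.0924 0.1247] yaw(tool x) -178.18  tilt 0.01 F [ 0.9  0.  -3.7] w 0.329 g 69.7
shift [0.06 0.04 1.27] turn [-0.    0.   -0.03]
pad c [0.5099 0.0934] LxW 60x41 long axis deg -89.3 z 0.0064 n 4521
```

Request:
jog_arm(
  increments=[
    [[0.06,0.04,0.4,0,0,0,-1],[0,0,0.4,0,0,0,-1],[0,0,0.25,0,0,0,-1],[0,0,0.1,0,0,0,-1],[0,0,0,0,0,0,-1]],
  ],
)

```text
time: 20.13
tool_pos: [0.5112, 0.0936, 0.0879]
tcp_rot: [0.053, -3.137, 0.001]
wrist_force: [-0.6, -0.3, -4.6]
width: 0.332
grip_force: 69.7
```

Request:
jog_arm(
  increments=[
    [[0,0,0.04,0,0,0,-1],[0,0,0.04,0,0,0,-1],[0,0,0,0,0,0,-1],[0,0,0,0,0,0,-1],[0,0,0,0,0,0,-1]],
  ],
)

```text
time: 20.55
tool_pos: [0.5131, 0.0938, 0.088]
tcp_rot: [-0.053, 3.14, 0.0]
wrist_force: [0.1, -0.8, -3.3]
width: 0.332
grip_force: 69.7
```

Request:
jog_arm(
  increments=[
    [[0,0,0.04,0,0,0,-1],[0,0,0.04,0,0,0,-1],[0,0,0,0,0,0,-1],[0,0,0,0,0,0,-1],[0,0,0,0,0,0,-1]],
  ],
)

```text
time: 20.97
tool_pos: [0.5132, 0.0938, 0.0866]
tcp_rot: [-0.053, 3.14, 0.0]
wrist_force: [-3.4, -0.9, 5.5]
width: 0.333
grip_force: 70.7
```

Request:
jog_arm(
  increments=[
    [[0,0,0.04,0,0,0,-1],[0,0,0.04,0,0,0,-1],[0,0,0,0,0,0,-1],[0,0,0,0,0,0,-1],[0,0,0,0,0,0,-1]],
  ],
)

```text
time: 21.38
tool_pos: [0.5133, 0.0938, 0.0865]
tcp_rot: [0.053, -3.141, 0.0]
wrist_force: [-10.9, -1.6, 24.4]
width: 0.334
grip_force: 73.1
```

Request:
jog_arm(
  increments=[
    [[0,0,-0.05,0,0,0,0.2],[0,0,0,0,0,0,0.8],[0,0,0,0,0,0,0.8],[0,0,-0.5,0,0,0,0.8],[0,0,-0.9,0,0,0,1]],
  ],
)

```text
time: 21.8
tool_pos: [0.51, 0.0934, 0.1233]
tcp_rot: [0.053, -3.134, 0.001]
wrist_force: [-0.1, 0.1, 0.7]
width: 0.989
grip_force: 0.0
```

Request:
jog_arm(
  increments=[
    [[0,0,-1,0,0,0,1],[0,0,-1,0,0,0,1],[0,0,-1,0,0,0,1],[-0.3,0.4,-0.8,0,0,0,1],[-0.7,0.8,-0.3,0,0,0,1]],
  ],
)

```text
time: 22.22
tool_pos: [0.5423, 0.1297, 0.2536]
tcp_rot: [-0.049, 3.136, -0.0]
wrist_force: [1.0, -0.2, -0.2]
width: 1.0
grip_force: 0.0
```

Request:
jog_arm(
  increments=[
    [[-0.7,0.8,0,0,0,0,1],[-0.7,0.8,0,0,0,0,1],[-0.65,0.98,0,0,0,0,1],[0,0,0,0,0,1,1],[0,0,0,0,0,0.8,1]],
  ],
)

```text
time: 22.63
tool_pos: [0.6014, 0.212, 0.2484]
tcp_rot: [-0.247, -3.132, -0.0]
wrist_force: [0.3, -0.3, -0.5]
width: 1.001
grip_force: 0.0
```

Run:
```python
from h import *
s=st(); im,d=viewer.read_camera("wrist"); P=cloud(d,s); cv2.imwrite("pics/w4.png",im)
fit(P,(.54,.098),.024,.035,show="block")
r=fit(P,(.628,.206),.018,.03,show="b3"); fit(P,(.622,.297),.018,.03,.06,show="b2"); fit(P,(.58,.376),.018,.03,.06,show="b1")
c,a=r; y=a%180; g=c+.028*np.array((np.cos(np.radians(y)),np.sin(np.radians(y)))); delta(s,(*g,.0775),y)
```

```text
t 22.63 pos [0.6014 0.212  0.2484] yaw(tool x) 170.98  tilt 0.02 F [ 0.3 -0.3 -0.5] w 1.001 g 0.0
block c [0.5349 0.0944] LxW 70x31 long axis deg 1.6 z 0.0300 n 2195
b3 c [0.6284 0.2062] LxW 96x30 long axis deg -8.9 z 0.0241 n 2977
b2 c [0.6224 0.2976] LxW 97x31 long axis deg -0.9 z 0.0241 n 2919
b1 c [0.5919 0.4153] LxW 96x32 long axis deg -13.2 z 0.0241 n 2025
shift [ 0.01 -0.05  5.7 ] turn [ 0.   -0.   -0.02]
```

View pics/w4.png

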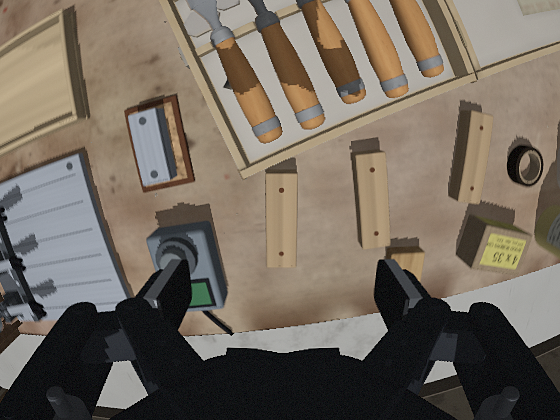

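The block lies back on its pad at (158,142). The blanks are at (282,220), (370,200) and (470,155). The third has been knocked, and the small square piece at (405,262) is not a blank. Grasp the first blank.

Request:
jog_arm(
  increments=[
    [[0.01,-0.05,0.7,0,0,0,0.7],[0,0,1,0,0,0,0.7],[0,0,1,0,0,0,0.7],[0,0,1,0,0,0,0.7],[0,0,1,0,0,0,0.7]],
  ],
  force=50,
)

```text
time: 23.1
tool_pos: [0.5998, 0.2085, 0.1069]
tcp_rot: [0.24, 3.132, 0.0]
wrist_force: [1.1, 0.2, 0.3]
width: 0.851
grip_force: 0.0
```

Request:
jog_arm(
  increments=[
    [[0,0,0.6,0,0,0,0.7],[0,0,0.35,0,0,0,0.5],[0,0,0,0,0,0,-1],[0,0,0,0,0,0,-1],[0,0,0,0,0,0,-1]],
  ],
)

```text
time: 23.52
tool_pos: [0.6012, 0.2091, 0.0815]
tcp_rot: [0.242, 3.13, 0.002]
wrist_force: [-4.9, -1.3, 10.8]
width: 0.337
grip_force: 49.0
```

Request:
jog_arm(
  increments=[
    [[0,0,0,0,0,0,-1],[0,0,0,0,0,0,-1],[0,0,0,0,0,0,-1],[0,0,0,0,0,0,-1],[0,0,0,0,0,0,-1]],
  ],
)

```text
time: 23.93
tool_pos: [0.601, 0.2091, 0.0815]
tcp_rot: [0.243, 3.13, 0.002]
wrist_force: [0.5, -0.8, 5.9]
width: 0.335
grip_force: 51.7
```

Run:
```python
from h import *
s=st()
```

```text
t 23.93 pos [0.601  0.2091 0.0815] yaw(tool x) 171.13  tilt 0.16 F [ 0.5 -0.8  5.9] w 0.335 g 51.7
```

Request:
jog_arm(
  increments=[
    [[0,0,-0.2,0,0,0,-1],[0,0,-0.4,0,0,0,-1],[0,0,-0.5,0,0,0,-1],[0,0,-0.2,0,0,0,-1],[0,0,0,0,0,0,-1]],
  ],
)

```text
time: 24.35
tool_pos: [0.6014, 0.2092, 0.1214]
tcp_rot: [0.243, 3.128, 0.003]
wrist_force: [0.4, -0.9, 0.1]
width: 0.337
grip_force: 51.0
```

Request:
jog_arm(
  increments=[
    [[0,0,0,0,0,1,-1],[0,0,0,0,0,1,-1],[0,0,0,0,0,1,-1],[0,0,0,0,0,1,-1],[0,0,0,0,0,1,-1]],
  ],
)

```text
time: 24.77
tool_pos: [0.5993, 0.2086, 0.1181]
tcp_rot: [-1.053, -2.959, 0.001]
wrist_force: [-0.3, -0.2, -0.7]
width: 0.336
grip_force: 51.1
```

Request:
jog_arm(
  increments=[
    [[0,0,0,0,0,1,-1],[0,0,0,0,0,1,-1],[0,0,0,0,0,1,-1],[0,0,0,0,0,1,-1],[0,0,0,0,0,1,-1]],
  ],
)

```text
time: 25.18
tool_pos: [0.5994, 0.2086, 0.1181]
tcp_rot: [-1.783, -2.586, 0.001]
wrist_force: [-1.0, 0.4, -0.1]
width: 0.335
grip_force: 51.1
```

Request:
jog_arm(
  increments=[
    [[0,0,0,0,0,1,-1],[0,0,0,0,0,1,-1],[0,0,0,0,0,1,-1],[0,0,0,0,0,0.03,-1],[0,0,0,0,0,0,-1]],
  ],
)

```text
time: 25.6
tool_pos: [0.5995, 0.2086, 0.1182]
tcp_rot: [-2.16, -2.28, 0.001]
wrist_force: [-0.1, -0.5, -0.9]
width: 0.339
grip_force: 51.1
```

Run:
```python
from h import *
s=st(); im,d=viewer.read_camera("wrist"); P=cloud(d,s)
hsv=cv2.cvtColor(im,cv2.COLOR_BGR2HSV); wood=(hsv[...,1]>45)&(hsv[...,0]<30)
M=Ro.from_rotvec(s["tcp_rot"]).as_matrix(); Q=(P-s["tool_pos"])@M
m=wood&(abs(Q[...,1])<.014)&(Q[...,0]>-.02)&(Q[...,0]<.03)&(Q[...,2]<.08); print("blank top below TCP",np.median(Q[m][:,2]),m.sum(), "rear end tool x",np.percentile(Q[m][:,0],99))
ey=np.array((.9987,.0515)); ex=np.array((.0515,-.9987)); c=np.array((.6288,-.1091))
for sg in(1,-1,0):
    g=c+sg*.064*ey+ex*(-.062-.028); print(g); delta(s,(*g,.12),92.95)
```

```text
t 25.60 pos [0.5995 0.2086 0.1182] yaw(tool x) 93.10  tilt 0.05 F [-0.1 -0.5 -0.9] w 0.339 g 51.1
blank top below TCP 0.05758294032652744 5861 rear end tool x 0.01919536776572292
[ 0.6880818 -0.015921 ]
shift [-7.63  2.54 -0.06] turn [-0.01  0.    0.03]
[ 0.5602482 -0.022513 ]
shift [-7.62 -1.72 -0.06] turn [-0.01  0.    0.03]
[ 0.624165 -0.019217]
shift [-7.63  0.41 -0.06] turn [-0.01  0.    0.03]
```

Request:
jog_arm(
  increments=[
    [[0,0,-0.5,0,0,0,-1],[0,0,-0.7,0,0,0,-1],[-0.7,0.25,-0.3,0,0,0,-1],[-0.85,0.28,0,0,0,0,-1],[-0.85,0.28,0,0,0,0,-1]],
  ],
)

```text
time: 26.07
tool_pos: [0.6287, 0.1381, 0.1652]
tcp_rot: [2.158, 2.281, 0.003]
wrist_force: [-0.0, 0.5, -0.8]
width: 0.336
grip_force: 51.0
```

Request:
jog_arm(
  increments=[
    [[-0.85,0.28,0,0,0,0,-1],[-0.85,0.28,0,0,0,0,-1],[-0.85,0.28,0,0,0,0,-1],[-0.85,0.28,0,0,0,0,-1],[-0.85,0.28,0,0,0,0,-1]],
  ],
)

```text
time: 26.48
tool_pos: [0.6765, 0.0116, 0.1636]
tcp_rot: [-2.161, -2.28, 0.0]
wrist_force: [0.3, 0.2, -1.4]
width: 0.334
grip_force: 51.0
```

Request:
jog_arm(
  increments=[
    [[-0.7,0.25,0,0,0,0,-1],[-0.28,0.08,0,0,0,0,-1],[0,0,0.5,0,0,0,-1],[0,0,0.4,0,0,0,-1],[0,0,0.4,0,0,0,-1]],
  ],
)

```text
time: 26.9
tool_pos: [0.6864, -0.0148, 0.1225]
tcp_rot: [-2.161, -2.277, 0.002]
wrist_force: [0.2, 0.5, -0.7]
width: 0.337
grip_force: 51.0
```

Request:
jog_arm(
  increments=[
    [[0,0,0.2,0,0,0,-1],[0,0,0,0,0,0,-1],[0,0,0,0,0,0,-1],[0,0,0,0,0,0,-1],[0,0,0,0,0,0,-1]],
  ],
)

```text
time: 27.32
tool_pos: [0.6883, -0.0155, 0.1197]
tcp_rot: [2.162, 2.278, 0.002]
wrist_force: [0.6, -0.4, -0.4]
width: 0.336
grip_force: 51.0
```

Run:
```python
from h import *
s=st(); im,d=viewer.read_camera("wrist"); P=cloud(d,s)
M=Ro.from_rotvec(s["tcp_rot"]).as_matrix(); Q=(P-s["tool_pos"])@M
hsv=cv2.cvtColor(im,cv2.COLOR_BGR2HSV); wood=(hsv[...,1]>45)&(hsv[...,0]<30)
m=wood&(abs(Q[...,1])<.014)&(Q[...,0]>-.02)&(Q[...,0]<.03)&(Q[...,2]<.08); print("top below TCP",np.median(Q[m][:,2]),m.sum())
q=P[(P[...,2]>.012)&(P[...,2]<.02)&(P[...,1]<.03)&(P[...,1]>-.03)&(P[...,0]>.5)]
print("plate x range",q[:,0].min(),q[:,0].max(),"at y",np.median(q[:,1]))
delta(s,(.6881,-.0159,.0977),92.95)
```

```text
t 27.32 pos [ 0.6883 -0.0155  0.1197] yaw(tool x) 92.99  tilt 0.09 F [ 0.6 -0.4 -0.4] w 0.336 g 51.0
top below TCP 0.05759904949377085 5818
plate x range 0.5237255743171892 0.7250525922070765 at y -0.007371700334147477
shift [-0.01 -0.01  0.73] turn [0.01 0.   0.01]
```

Request:
jog_arm(
  increments=[
    [[-0.01,0,0.3,0,0,0,-1],[0,0,0.25,0,0,0,-1],[0,0,0.12,0,0,0,-1],[0,0,0.05,0,0,0,-1],[0,0,0,0,0,0,-1]],
  ],
)

```text
time: 27.78
tool_pos: [0.6874, -0.0163, 0.0975]
tcp_rot: [-2.163, -2.277, 0.001]
wrist_force: [-2.9, 0.4, 4.2]
width: 0.334
grip_force: 51.7
```

Request:
jog_arm(
  increments=[
    [[-0.2,0,0,0,0,0,-1],[-0.3,0,0,0,0,0,-1],[-0.3,0,0,0,0,0,-1],[-0.3,0,0,0,0,0,-1],[-0.3,0,0,0,0,0,-1]],
  ],
)

```text
time: 28.2
tool_pos: [0.6902, -0.0571, 0.0975]
tcp_rot: [-2.164, -2.274, -0.005]
wrist_force: [-0.6, 13.6, 5.5]
width: 0.338
grip_force: 51.8
```

Request:
jog_arm(
  increments=[
    [[-0.25,0,0,0,0,0,-1],[-0.2,0,0,0,0,0,-1],[-0.1,0,0,0,0,0,-1],[-0.05,0,0,0,0,0,-1],[0,0,0,0,0,0,-1]],
  ],
)

```text
time: 28.62
tool_pos: [0.6912, -0.077, 0.0975]
tcp_rot: [2.164, 2.276, 0.001]
wrist_force: [-0.6, 2.1, 4.5]
width: 0.343
grip_force: 51.6
```

Request:
jog_arm(
  increments=[
    [[-0.04,0,0,0,0,0,-1],[-0.04,0,0,0,0,0,-1],[0,0,0,0,0,0,-1],[0,0,0,0,0,0,-1],[0,0,0,0,0,0,-1]],
  ],
)

```text
time: 29.03
tool_pos: [0.6912, -0.0776, 0.0975]
tcp_rot: [-2.163, -2.277, -0.002]
wrist_force: [-0.9, 6.7, 5.7]
width: 0.339
grip_force: 51.7
```

Run:
```python
from h import *
s=st(); c=np.array((.6288,-.1091))+.064*np.array((.9987,.0515))+np.array((.0515,-.9987))*-.028; delta(s,(*c,.0977),92.95)
```

```text
t 29.03 pos [ 0.6912 -0.0776  0.0975] yaw(tool x) 92.93  tilt 0.09 F [-0.9  6.7  5.7] w 0.339 g 51.7
shift [-0.01  0.   -0.01] turn [ 0.01 -0.01 -0.  ]
```

Request:
jog_arm(
  increments=[
    [[-0.05,0,0,0,0,0,-1],[-0.05,0,0,0,0,0,-1],[0,0,0,0,0,0,-1],[0,0,0,0,0,0,-1],[0,0,0,0,0,0,-1]],
  ],
)

```text
time: 29.45
tool_pos: [0.6913, -0.078, 0.0975]
tcp_rot: [-2.162, -2.274, -0.006]
wrist_force: [-0.5, 15.9, 6.0]
width: 0.339
grip_force: 51.8
```

Request:
jog_arm(
  increments=[
    [[-0.05,0,0,0,0,0,-1],[0,0,0,0,0,0,-1],[0,0,0,0,0,0,-1],[0,0,0,0,0,0,-1],[0,0,0,0,0,0,-1]],
  ],
)

```text
time: 29.87
tool_pos: [0.6913, -0.0781, 0.0975]
tcp_rot: [-2.161, -2.273, -0.008]
wrist_force: [-0.6, 19.1, 6.5]
width: 0.335
grip_force: 51.9
```

Request:
jog_arm(
  increments=[
    [[0.1,0,0,0,0,0,0.1],[0,0,0,0,0,0,0.4],[0,0,0,0,0,0,0.5],[0,0,0,0,0,0,0.5],[0,0,-0.4,0,0,0,0.5]],
  ],
)

```text
time: 30.28
tool_pos: [0.6886, -0.0808, 0.106]
tcp_rot: [-2.161, -2.274, 0.006]
wrist_force: [-0.5, -0.3, -1.4]
width: 0.75
grip_force: 0.0
```

Request:
jog_arm(
  increments=[
    [[0,0,-0.8,0,0,0,0.5],[0,0,-1,0,0,0,0.5],[0,0,-1,0,0,0,0.5],[0,0,-1,0,0,0,0.5],[0,0,-0.8,0,0,0,0.5]],
  ],
)

```text
time: 30.7
tool_pos: [0.6915, -0.081, 0.2509]
tcp_rot: [2.163, 2.275, 0.002]
wrist_force: [0.0, 0.5, 0.8]
width: 0.748
grip_force: 0.0
```

Run:
```python
from h import *
s=st(); im,d=viewer.read_camera("wrist"); P=cloud(d,s)
fit(P,(.69,-.09),.037,.043,.06,show="blank at place"); np.save("w5.npy",d); cv2.imwrite("pics/w5.png",im)
```

```text
t 30.70 pos [ 0.6915 -0.081   0.2509] yaw(tool x) 92.90  tilt 0.18 F [0.  0.5 0.8] w 0.748 g 0.0
blank at place c [ 0.6921 -0.1037] LxW 91x30 long axis deg -86.4 z 0.0400 n 2371
```

Request:
jog_arm(
  increments=[
    [[0.85,-0.17,0,0,0,0,0.8],[0.85,-0.17,0,0,0,0,0.8],[0.85,-0.17,0,0,0,0,0.8],[0.85,-0.17,0,0,0,0,0.8],[0.85,-0.17,0,0,0,0,0.8]],
  ],
)

```text
time: 31.17
tool_pos: [0.6587, 0.0461, 0.2479]
tcp_rot: [2.164, 2.276, 0.0]
wrist_force: [-0.2, -0.8, 0.3]
width: 0.9
grip_force: 0.0
```

Request:
jog_arm(
  increments=[
    [[0.85,-0.17,0,0,0,0,0.8],[0.85,-0.17,0,0,0,0,0.8],[0.85,-0.17,0,0,0,0,0.8],[0.85,-0.17,0,0,0,0,0.8],[0.85,-0.17,0,0,0,0,0.8]],
  ],
)

```text
time: 31.58
tool_pos: [0.6268, 0.1724, 0.2479]
tcp_rot: [2.164, 2.276, 0.0]
wrist_force: [0.1, -0.6, -0.2]
width: 0.901
grip_force: 0.0
```

Request:
jog_arm(
  increments=[
    [[0.85,-0.17,0,0,0,0,0.8],[0.85,-0.17,0,0,0,0,0.8],[0.85,-0.17,0,0,0,0,0.8],[0.85,-0.17,0,0,0,0,0.8],[0.7,-0.17,0,0,0,0,0.8]],
  ],
)

```text
time: 32.0
tool_pos: [0.595, 0.2946, 0.2479]
tcp_rot: [2.164, 2.277, 0.001]
wrist_force: [0.5, 0.6, -0.2]
width: 0.901
grip_force: 0.0
```

Request:
jog_arm(
  increments=[
    [[0,0,0,0,0,-1,0.8],[0,0,0,0,0,-1,0.8],[0,0,0,0,0,-1,0.8],[0,0,0,0,0,-1,0.8],[0,0,0,0,0,-1,0.8]],
  ],
)

```text
time: 32.42
tool_pos: [0.5955, 0.293, 0.2477]
tcp_rot: [1.493, 2.763, 0.0]
wrist_force: [-0.2, 0.4, -0.3]
width: 0.898
grip_force: 0.0
```

Request:
jog_arm(
  increments=[
    [[0,0,0,0,0,-1,0.8],[0,0,0,0,0,-1,0.8],[0,0,0,0,0,-1,0.8],[0,0,0,0,0,-1,0.8],[0,0,0,0,0,-1,0.8]],
  ],
)

```text
time: 32.83
tool_pos: [0.5955, 0.2928, 0.2478]
tcp_rot: [0.728, 3.056, -0.0]
wrist_force: [-1.0, -0.1, 0.1]
width: 0.902
grip_force: 0.0
```

Request:
jog_arm(
  increments=[
    [[0,0,0,0,0,-1,0.8],[0,0,0,0,0,-1,0.8],[0,0,0,0,0,-1,0.8],[0,0,0,0,0,-1,0.8],[0,0,0,0,0,-0.35,0.8]],
  ],
)

```text
time: 33.25
tool_pos: [0.5955, 0.2928, 0.2478]
tcp_rot: [0.02, 3.141, -0.0]
wrist_force: [0.5, 0.6, -0.5]
width: 0.896
grip_force: 0.0
```

```bash
cat >> h.py <<'E'
def plan_blank(P,s,seed,z=.0785):
    c,a=fit(P,seed,.018,.03,.06,show="blank"); y=a%180
    if y<90: y+=180
    g=c+.028*np.array((np.cos(np.radians(y)),np.sin(np.radians(y)))); delta(s,(*g,z),y)
E
python3 - <<'E'
from h import *
s=st(); im,d=viewer.read_camera("wrist"); P=cloud(d,s); plan_blank(P,s,(.622,.2976)); fit(P,(.592,.415),.018,.03,.06,show="b1")
E
```

```text
t 33.25 pos [0.5955 0.2928 0.2478] yaw(tool x) 179.27  tilt 0.03 F [ 0.5  0.6 -0.5] w 0.896 g 0.0
blank c [0.6214 0.2981] LxW 95x30 long axis deg -1.2 z 0.0241 n 2989
shift [0.08 0.2  5.64] turn [-0.    0.01  0.08]
b1 c [0.592  0.4154] LxW 96x31 long axis deg -13.5 z 0.0241 n 2792
```

Request:
jog_arm(
  increments=[
    [[0.08,0.2,0.7,0,0,0.08,0.6],[0,0,1,0,0,0,0.5],[0,0,1,0,0,0,0.4],[0,0,1,0,0,0,0.4],[0,0,1,0,0,0,0.4]],
  ],
)

```text
time: 33.72
tool_pos: [0.5933, 0.2991, 0.1057]
tcp_rot: [0.042, 3.14, 0.0]
wrist_force: [-0.4, -0.3, 0.1]
width: 0.699
grip_force: 0.0
```

Request:
jog_arm(
  increments=[
    [[0,0,0.5,0,0,0,0.4],[0,0,0.35,0,0,0,0.4],[0,0,0,0,0,0,0.4],[0,0,0,0,0,0,-1],[0,0,0,0,0,0,-1]],
  ],
)

```text
time: 34.13
tool_pos: [0.5945, 0.3001, 0.0829]
tcp_rot: [0.04, 3.138, 0.002]
wrist_force: [-0.4, 0.3, 0.7]
width: 0.429
grip_force: 0.0
```

Request:
jog_arm(
  increments=[
    [[0,0,0,0,0,0,-1],[0,0,0,0,0,0,-1],[0,0,0,0,0,0,-1],[0,0,0,0,0,0,-1],[0,0,-0.2,0,0,0,-1]],
  ],
)

```text
time: 34.55
tool_pos: [0.593, 0.2996, 0.0872]
tcp_rot: [0.039, 3.141, 0.0]
wrist_force: [0.5, -0.9, -1.4]
width: 0.33
grip_force: 49.6
```

Request:
jog_arm(
  increments=[
    [[0,0,-0.5,0,0,0,-1],[0,0,-0.7,0,0,0,-1],[0,0,-0.8,0,0,0,-1],[0,0,-0.5,0,0,0,-1],[0,0,0,0,0,0,-1]],
  ],
)

```text
time: 34.97
tool_pos: [0.5954, 0.3007, 0.1675]
tcp_rot: [0.039, 3.134, 0.006]
wrist_force: [1.2, 0.4, -0.0]
width: 0.336
grip_force: 49.6
```

```bash
cat >> h.py <<'E'
def held(P,im,s):
    M=Ro.from_rotvec(s["tcp_rot"]).as_matrix(); Q=(P-s["tool_pos"])@M
    hsv=cv2.cvtColor(im,cv2.COLOR_BGR2HSV); wood=(hsv[...,1]>45)&(hsv[...,0]<30)
    m=wood&(abs(Q[...,1])<.014)&(Q[...,0]>-.02)&(Q[...,0]<.06)&(Q[...,2]<.08); print("top below TCP",np.median(Q[m][:,2]),m.sum(),"rear at",np.percentile(Q[m][:,0],99.5))
def place(s,k,fx,off=.028,z=.12):
    g=np.array((.6288,-.1091))+k*.064*np.array((.9987,.0515))+np.array((.0515,-.9987))*(fx-off); print("target",np.round(g,4)); delta(s,(*g,z),92.95)
E
python3 - <<'E'
from h import *
s=st(); im,d=viewer.read_camera("wrist"); P=cloud(d,s); held(P,im,s); place(s,-1,-.062)
E
```

```text
t 34.97 pos [0.5954 0.3007 0.1675] yaw(tool x) 178.57  tilt 0.49 F [ 1.2  0.4 -0. ] w 0.336 g 49.6
top below TCP 0.059474345817401714 5845 rear at 0.02051472916778013
target [ 0.5602 -0.0225]
shift [  0.91 -10.81   1.54] turn [ 0.08  0.03 14.27]
```

Request:
jog_arm(
  increments=[
    [[0,0,0,0,0,1,-1],[0,0,0,0,0,1,-1],[0,0,0,0,0,1,-1],[0,0,0,0,0,1,-1],[0,0,0,0,0,1,-1]],
  ],
)

```text
time: 35.43
tool_pos: [0.5917, 0.299, 0.1598]
tcp_rot: [-0.858, -3.019, 0.003]
wrist_force: [0.4, -1.1, -1.2]
width: 0.336
grip_force: 49.6
```

Request:
jog_arm(
  increments=[
    [[0,0,0,0,0,1,-1],[0,0,0,0,0,1,-1],[0,0,0,0,0,1,-1],[0,0,0,0,0,1,-1],[0,0,0,0,0,1,-1]],
  ],
)

```text
time: 35.85
tool_pos: [0.5917, 0.299, 0.1598]
tcp_rot: [-1.611, -2.695, 0.004]
wrist_force: [-0.3, -0.7, -0.2]
width: 0.331
grip_force: 49.5
```

Request:
jog_arm(
  increments=[
    [[0,0,0,0,0,1,-1],[0,0,0,0,0,1,-1],[0,0,0,0,0,1,-1],[0,0,0,0,0,1,-1],[0,0,0,0,0,0.27,-1]],
  ],
)

```text
time: 36.27
tool_pos: [0.5917, 0.299, 0.1598]
tcp_rot: [-2.168, -2.272, 0.005]
wrist_force: [0.5, 0.1, -0.7]
width: 0.338
grip_force: 49.5
```

Request:
jog_arm(
  increments=[
    [[-0.6,-0.1,0,0,0,0,-1],[-0.85,-0.14,0,0,0,0,-1],[-0.85,-0.14,0,0,0,0,-1],[-0.85,-0.14,0,0,0,0,-1],[-0.85,-0.14,0,0,0,0,-1]],
  ],
)

```text
time: 36.68
tool_pos: [0.5778, 0.1767, 0.1602]
tcp_rot: [-2.161, -2.278, 0.004]
wrist_force: [0.7, 0.5, -0.1]
width: 0.335
grip_force: 49.6
```

Request:
jog_arm(
  increments=[
    [[-0.85,-0.14,0,0,0,0,-1],[-0.85,-0.14,0,0,0,0,-1],[-0.85,-0.14,0,0,0,0,-1],[-0.85,-0.14,0,0,0,0,-1],[-0.85,-0.14,0,0,0,0,-1]],
  ],
)

```text
time: 37.1
tool_pos: [0.5631, 0.0483, 0.1604]
tcp_rot: [-2.162, -2.277, 0.003]
wrist_force: [0.3, 0.5, -0.6]
width: 0.337
grip_force: 49.6
```

Request:
jog_arm(
  increments=[
    [[-0.85,-0.14,0,0,0,0,-1],[-0.85,-0.14,0,0,0,0,-1],[-0.7,-0.1,0,0,0,0,-1],[0,0,0,0,0,0,-1],[0,0,0,0,0,0,-1]],
  ],
)

```text
time: 37.52
tool_pos: [0.5559, -0.0236, 0.1607]
tcp_rot: [-2.165, -2.274, 0.002]
wrist_force: [0.7, 0.6, -0.9]
width: 0.337
grip_force: 49.6
```

Run:
```python
from h import *
s=st(); im,d=viewer.read_camera("wrist"); P=cloud(d,s); held(P,im,s); place(s,-1,-.062,z=.0995)
```

```text
t 37.52 pos [ 0.5559 -0.0236  0.1607] yaw(tool x) 92.81  tilt 0.12 F [ 0.7  0.6 -0.9] w 0.337 g 49.6
top below TCP 0.05945458242303983 5725 rear at 0.019693833252028232
target [ 0.5602 -0.0225]
shift [0.03 0.15 2.04] turn [-0.02 -0.   -0.02]
```

Request:
jog_arm(
  increments=[
    [[0.03,0.15,0.5,0,0,-0.02,-1],[0,0,0.7,0,0,0,-1],[0,0,0.5,0,0,0,-1],[0,0,0.25,0,0,0,-1],[0,0,0.05,0,0,0,-1]],
  ],
)

```text
time: 37.98
tool_pos: [0.5602, -0.02, 0.0998]
tcp_rot: [-2.157, -2.279, 0.003]
wrist_force: [0.6, 1.2, -0.7]
width: 0.339
grip_force: 49.7
```

Request:
jog_arm(
  increments=[
    [[0,0,0.03,0,0,0,-1],[0,0,0,0,0,0,-1],[-0.2,0,0,0,0,0,-1],[-0.3,0,0,0,0,0,-1],[-0.3,0,0,0,0,0,-1]],
  ],
)

```text
time: 38.4
tool_pos: [0.5635, -0.0459, 0.1016]
tcp_rot: [2.16, 2.28, 0.001]
wrist_force: [-0.1, 0.1, -1.3]
width: 0.336
grip_force: 49.6
```

Request:
jog_arm(
  increments=[
    [[-0.3,0,0,0,0,0,-1],[-0.3,0,0,0,0,0,-1],[-0.25,0,0,0,0,0,-1],[-0.2,0,0,0,0,0,-1],[-0.1,0,0,0,0,0,-1]],
  ],
)

```text
time: 38.82
tool_pos: [0.5644, -0.0808, 0.1004]
tcp_rot: [-2.162, -2.278, 0.001]
wrist_force: [0.7, 3.2, -4.6]
width: 0.335
grip_force: 49.6
```

Request:
jog_arm(
  increments=[
    [[-0.05,0,0,0,0,0,-1],[-0.04,0,0,0,0,0,-1],[-0.04,0,0,0,0,0,-1],[0,0,0,0,0,0,-1],[0,0,0,0,0,0,-1]],
  ],
)

```text
time: 39.23
tool_pos: [0.5647, -0.0837, 0.1006]
tcp_rot: [2.16, 2.281, -0.002]
wrist_force: [-0.1, -1.5, -5.2]
width: 0.339
grip_force: 49.6
```

Request:
jog_arm(
  increments=[
    [[-0.05,0,0,0,0,0,-1],[-0.05,0,0,0,0,0,-1],[0,0,0,0,0,0,-1],[0,0,0,0,0,0,-1],[0,0,0,0,0,0,-1]],
  ],
)

```text
time: 39.65
tool_pos: [0.5648, -0.0844, 0.1006]
tcp_rot: [-2.16, -2.277, -0.003]
wrist_force: [-1.0, 8.5, -4.2]
width: 0.334
grip_force: 49.8
```

Run:
```python
from h import *
s=st(); place(s,-1,0,z=.0995)
```

```text
t 39.65 pos [ 0.5648 -0.0844  0.1006] yaw(tool x) 93.04  tilt 0.20 F [-1.   8.5 -4.2] w 0.334 g 49.8
target [ 0.5634 -0.0844]
shift [-0.   -0.04  0.04] turn [-0.01 -0.03  0.02]
```

Request:
jog_arm(
  increments=[
    [[0,-0.03,0.04,0,0,0,-1],[0,-0.01,0.02,0,0,0,-1],[-0.04,0,0,0,0,0,-1],[0,0,0,0,0,0,-1],[0,0,0,0,0,0,-1]],
  ],
)

```text
time: 40.07
tool_pos: [0.5646, -0.0845, 0.0998]
tcp_rot: [-2.16, -2.277, -0.007]
wrist_force: [-0.5, 13.5, 1.4]
width: 0.331
grip_force: 50.3
```

Request:
jog_arm(
  increments=[
    [[-0.05,0,0,0,0,0,-1],[0,0,0,0,0,0,-1],[0,0,0,0,0,0,-1],[0,0,0,0,0,0,-1],[0,0,0,0,0,0,-1]],
  ],
)

```text
time: 40.48
tool_pos: [0.5646, -0.0846, 0.0998]
tcp_rot: [-2.159, -2.276, -0.009]
wrist_force: [-0.2, 19.4, 2.1]
width: 0.336
grip_force: 50.4
```

Request:
jog_arm(
  increments=[
    [[0.1,0,0,0,0,0,0.1],[0,0,0,0,0,0,0.4],[0,0,0,0,0,0,0.5],[0,0,0,0,0,0,0.5],[0,0,-0.4,0,0,0,0.5]],
  ],
)

```text
time: 40.9
tool_pos: [0.5624, -0.0864, 0.1094]
tcp_rot: [-2.16, -2.277, 0.004]
wrist_force: [-0.7, 0.5, -0.1]
width: 0.749
grip_force: 0.0
```

Request:
jog_arm(
  increments=[
    [[0,0,-0.8,0,0,0,0.5],[0,0,-1,0,0,0,0.5],[0,0,-1,0,0,0,0.5],[0,0,-1,0,0,0,0.5],[0,0,-0.8,0,0,0,0.5]],
  ],
)

```text
time: 41.32
tool_pos: [0.5646, -0.0869, 0.2528]
tcp_rot: [2.16, 2.277, 0.003]
wrist_force: [0.2, -0.6, -1.2]
width: 0.748
grip_force: 0.0
```

Run:
```python
from h import *
s=st(); im,d=viewer.read_camera("wrist"); P=cloud(d,s)
fit(P,(.565,-.09),.037,.043,.06,show="blank at place"); fit(P,(.692,-.1),.037,.043,.06,show="blank at +1")
```

```text
t 41.32 pos [ 0.5646 -0.0869  0.2528] yaw(tool x) 93.02  tilt 0.20 F [ 0.2 -0.6 -1.2] w 0.748 g 0.0
blank at place c [ 0.565  -0.1065] LxW 85x30 long axis deg -87.1 z 0.0401 n 2230
blank at +1 c [ 0.692 -0.106] LxW 96x31 long axis deg -86.5 z 0.0400 n 1949
```

Request:
jog_arm(
  increments=[
    [[0.84,0.04,0,0,0,0,0.8],[0.84,0.04,0,0,0,0,0.8],[0.84,0.04,0,0,0,0,0.8],[0.84,0.04,0,0,0,0,0.8],[0.84,0.04,0,0,0,0,0.8]],
  ],
)

```text
time: 41.78
tool_pos: [0.5632, 0.0404, 0.25]
tcp_rot: [2.162, 2.278, 0.001]
wrist_force: [0.2, 0.5, 0.7]
width: 0.903
grip_force: 0.0
```

Request:
jog_arm(
  increments=[
    [[0.84,0.04,0,0,0,0,0.8],[0.84,0.04,0,0,0,0,0.8],[0.84,0.04,0,0,0,0,0.8],[0.84,0.04,0,0,0,0,0.8],[0.84,0.04,0,0,0,0,0.8]],
  ],
)

```text
time: 42.2
tool_pos: [0.5626, 0.1668, 0.2499]
tcp_rot: [2.161, 2.279, 0.001]
wrist_force: [0.6, 0.3, 0.3]
width: 0.899
grip_force: 0.0
```

Request:
jog_arm(
  increments=[
    [[0.84,0.04,0,0,0,0,0.8],[0.84,0.04,0,0,0,0,0.8],[0.84,0.04,0,0,0,0,0.8],[0.84,0.04,0,0,0,0,0.8],[0.84,0.04,0,0,0,0,0.8]],
  ],
)

```text
time: 42.62
tool_pos: [0.5619, 0.293, 0.2499]
tcp_rot: [2.161, 2.279, 0.001]
wrist_force: [0.7, -0.8, -0.5]
width: 0.902
grip_force: 0.0
```

Request:
jog_arm(
  increments=[
    [[0.84,0.04,0,0,0,0,0.8],[0.84,0.04,0,0,0,0,0.8],[0.84,0.04,0,0,0,0,0.8],[0.84,0.04,0,0,0,0,0.8],[0.84,0.04,0,0,0,0,0.8]],
  ],
)

```text
time: 43.03
tool_pos: [0.5613, 0.4192, 0.2498]
tcp_rot: [2.162, 2.279, 0.001]
wrist_force: [0.8, -0.3, 0.1]
width: 0.901
grip_force: 0.0
```

Request:
jog_arm(
  increments=[
    [[0,0,0,0,0,-1,0.8],[0,0,0,0,0,-1,0.8],[0,0,0,0,0,-1,0.8],[0,0,0,0,0,-1,0.8],[0,0,0,0,0,-1,0.8]],
  ],
)

```text
time: 43.45
tool_pos: [0.5613, 0.4181, 0.2497]
tcp_rot: [1.491, 2.765, 0.0]
wrist_force: [-0.6, 0.1, -0.3]
width: 0.897
grip_force: 0.0
```

Request:
jog_arm(
  increments=[
    [[0,0,0,0,0,-1,0.8],[0,0,0,0,0,-1,0.8],[0,0,0,0,0,-1,0.8],[0,0,0,0,0,-1,0.8],[0,0,0,0,0,-1,0.8]],
  ],
)

```text
time: 43.87
tool_pos: [0.5614, 0.4179, 0.2498]
tcp_rot: [0.725, 3.056, 0.0]
wrist_force: [1.4, -0.2, 0.8]
width: 0.9
grip_force: 0.0
```

Request:
jog_arm(
  increments=[
    [[0,0,0,0,0,-1,0.8],[0,0,0,0,0,-1,0.8],[0,0,0,0,0,-0.27,0.8],[0,0,0,0,0,0,0.8],[0,0,0,0,0,0,0.8]],
  ],
)

```text
time: 44.28
tool_pos: [0.5614, 0.418, 0.2496]
tcp_rot: [0.367, 3.12, 0.0]
wrist_force: [-0.3, 0.3, 0.2]
width: 0.901
grip_force: 0.0
```

Run:
```python
from h import *
s=st(); im,d=viewer.read_camera("wrist"); P=cloud(d,s); cv2.imwrite("pics/w6.png",im); plan_blank(P,s,(.592,.4154))
```

```text
t 44.28 pos [0.5614 0.418  0.2496] yaw(tool x) 166.59  tilt 0.04 F [-0.3  0.3  0.2] w 0.901 g 0.0
blank c [0.5916 0.4159] LxW 96x30 long axis deg -13.3 z 0.0241 n 2940
shift [-0.06  0.16  5.7 ] turn [ 0.    0.01 -0.01]
```

View pics/w6.png

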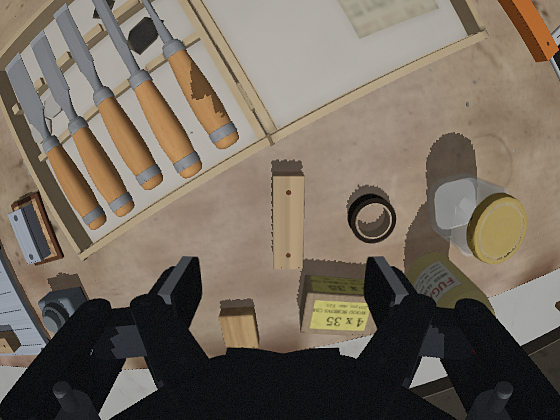

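The third blank is at (288,222), with a tape ring at (372,217) and the screw box at (340,300). Both are clear of a moderately opened grip.

Request:
jog_arm(
  increments=[
    [[-0.06,0.16,0.7,0,0,0,0.5],[0,0,1,0,0,0,0.4],[0,0,1,0,0,0,0.3],[0,0,1,0,0,0,0.3],[0,0,0.9,0,0,0,0.3]],
  ],
)

```text
time: 44.75
tool_pos: [0.5636, 0.4223, 0.1095]
tcp_rot: [-0.366, -3.12, 0.001]
wrist_force: [-0.2, -0.8, 0.3]
width: 0.652
grip_force: 0.0
```

Request:
jog_arm(
  increments=[
    [[0,0,0.55,0,0,0,0.3],[0,0,0.35,0,0,0,0.3],[0,0,0.05,0,0,0,0.3],[0,0,0,0,0,0,-1],[0,0,0,0,0,0,-1]],
  ],
)

```text
time: 45.17
tool_pos: [0.5648, 0.4233, 0.0841]
tcp_rot: [0.364, 3.118, 0.003]
wrist_force: [-0.2, 0.1, 0.7]
width: 0.377
grip_force: 0.0
```

Request:
jog_arm(
  increments=[
    [[0,0,0,0,0,0,-1],[0,0,0,0,0,0,-1],[0,0,0,0,0,0,-1],[0,0,0,0,0,0,-1],[0,0,-0.2,0,0,0,-1]],
  ],
)

```text
time: 45.58
tool_pos: [0.5635, 0.4224, 0.0883]
tcp_rot: [-0.364, -3.12, 0.001]
wrist_force: [0.0, -0.0, -1.3]
width: 0.334
grip_force: 51.9
```

Request:
jog_arm(
  increments=[
    [[0,0,-0.5,0,0,0,-1],[0,0,-0.7,0,0,0,-1],[0,0,-0.8,0,0,0,-1],[0,0,-0.5,0,0,0,-1],[0,0,0,0,0,0,-1]],
  ],
)

```text
time: 46.0
tool_pos: [0.5661, 0.4243, 0.1693]
tcp_rot: [0.363, 3.114, 0.009]
wrist_force: [1.4, 1.2, 0.9]
width: 0.332
grip_force: 51.9
```

Run:
```python
from h import *
s=st(); im,d=viewer.read_camera("wrist"); P=cloud(d,s); held(P,im,s); place(s,0,-.064)
```

```text
t 46.00 pos [0.5661 0.4243 0.1693] yaw(tool x) 166.69  tilt 0.50 F [1.4 1.2 0.9] w 0.332 g 51.9
top below TCP 0.06064692372030826 5637 rear at 0.019990364303560257
target [ 0.6241 -0.0172]
shift [ -5.26 -13.89   1.58] turn [9.000e-02 1.000e-02 1.229e+01]
```

Request:
jog_arm(
  increments=[
    [[0,0,0,0,0,1,-1],[0,0,0,0,0,1,-1],[0,0,0,0,0,1,-1],[0,0,0,0,0,1,-1],[0,0,0,0,0,1,-1]],
  ],
)

```text
time: 46.47
tool_pos: [0.5627, 0.4219, 0.1612]
tcp_rot: [-1.166, -2.915, 0.005]
wrist_force: [-0.3, -0.1, -0.9]
width: 0.334
grip_force: 51.8
```

Request:
jog_arm(
  increments=[
    [[0,0,0,0,0,1,-1],[0,0,0,0,0,1,-1],[0,0,0,0,0,1,-1],[0,0,0,0,0,1,-1],[0,0,0,0,0,1,-1]],
  ],
)

```text
time: 46.88
tool_pos: [0.5627, 0.4219, 0.1611]
tcp_rot: [-1.881, -2.514, 0.005]
wrist_force: [-0.5, 0.1, -0.8]
width: 0.332
grip_force: 51.8
```

Request:
jog_arm(
  increments=[
    [[0,0,0,0,0,1,-1],[0,0,0,0,0,1,-1],[0,0,0,0,0,0.29,-1],[-0.4,0.04,0,0,0,0,-1],[-0.82,0.07,0,0,0,0,-1]],
  ],
)

```text
time: 47.3
tool_pos: [0.5679, 0.3872, 0.1618]
tcp_rot: [-2.158, -2.281, 0.002]
wrist_force: [1.3, -0.1, -1.4]
width: 0.332
grip_force: 51.8
```

Request:
jog_arm(
  increments=[
    [[-0.85,0.07,0,0,0,0,-1],[-0.85,0.07,0,0,0,0,-1],[-0.85,0.07,0,0,0,0,-1],[-0.85,0.07,0,0,0,0,-1],[-0.85,0.07,0,0,0,0,-1]],
  ],
)

```text
time: 47.72
tool_pos: [0.5851, 0.2571, 0.1621]
tcp_rot: [-2.162, -2.279, 0.004]
wrist_force: [-0.2, 0.2, -1.1]
width: 0.333
grip_force: 51.8
```

Request:
jog_arm(
  increments=[
    [[-0.85,0.07,0,0,0,0,-1],[-0.85,0.07,0,0,0,0,-1],[-0.85,0.07,0,0,0,0,-1],[-0.85,0.07,0,0,0,0,-1],[-0.85,0.07,0,0,0,0,-1]],
  ],
)

```text
time: 48.13
tool_pos: [0.602, 0.1305, 0.1622]
tcp_rot: [-2.161, -2.278, 0.003]
wrist_force: [0.1, -0.6, -0.1]
width: 0.331
grip_force: 51.8
```

Request:
jog_arm(
  increments=[
    [[-0.85,0.07,0,0,0,0,-1],[-0.85,0.07,0,0,0,0,-1],[-0.85,0.07,0,0,0,0,-1],[-0.85,0.07,0,0,0,0,-1],[-0.85,0.07,0,0,0,0,-1]],
  ],
)

```text
time: 48.55
tool_pos: [0.6188, 0.0039, 0.1622]
tcp_rot: [-2.161, -2.278, 0.003]
wrist_force: [0.3, 0.0, 0.7]
width: 0.338
grip_force: 51.8
```

Request:
jog_arm(
  increments=[
    [[-0.6,0.07,0,0,0,0,-1],[-0.17,0.03,0,0,0,0,-1],[0,0,0,0,0,0,-1],[0,0,0,0,0,0,-1],[0,0,0,0,0,0,-1]],
  ],
)

```text
time: 48.97
tool_pos: [0.6237, -0.0162, 0.1629]
tcp_rot: [-2.162, -2.278, 0.001]
wrist_force: [0.4, 1.1, -1.0]
width: 0.333
grip_force: 51.8
```

Run:
```python
from h import *
s=st(); im,d=viewer.read_camera("wrist"); P=cloud(d,s); held(P,im,s); place(s,0,-.064,z=.1006)
```

```text
t 48.97 pos [ 0.6237 -0.0162  0.1629] yaw(tool x) 92.99  tilt 0.07 F [ 0.4  1.1 -1. ] w 0.333 g 51.8
top below TCP 0.06064503114416567 5510 rear at 0.019245359621166528
target [ 0.6241 -0.0172]
shift [-0.03  0.01  2.08] turn [-0.01 -0.    0.01]
```

Request:
jog_arm(
  increments=[
    [[-0.02,0,0.5,0,0,0,-1],[0,0,0.7,0,0,0,-1],[0,0,0.5,0,0,0,-1],[0,0,0.3,0,0,0,-1],[0,0,0.07,0,0,0,-1]],
  ],
)

```text
time: 49.43
tool_pos: [0.6233, -0.0164, 0.1004]
tcp_rot: [-2.16, -2.278, 0.003]
wrist_force: [-3.1, 1.1, 6.4]
width: 0.336
grip_force: 53.3
```

Request:
jog_arm(
  increments=[
    [[0,0,0.03,0,0,0,-1],[0,0,0,0,0,0,-1],[-0.2,-0.01,0,0,0,0,-1],[-0.3,-0.01,0,0,0,0,-1],[-0.3,0,0,0,0,0,-1]],
  ],
)

```text
time: 49.85
tool_pos: [0.6252, -0.0422, 0.1008]
tcp_rot: [2.162, 2.278, 0.001]
wrist_force: [0.2, -0.1, -0.5]
width: 0.333
grip_force: 52.4
```

Request:
jog_arm(
  increments=[
    [[-0.3,0,0,0,0,0,-1],[-0.3,0,0,0,0,0,-1],[-0.25,0,0,0,0,0,-1],[-0.2,0,0,0,0,0,-1],[-0.15,0,0,0,0,0,-1]],
  ],
)

```text
time: 50.27
tool_pos: [0.6269, -0.0782, 0.1006]
tcp_rot: [-2.165, -2.276, -0.002]
wrist_force: [0.5, 5.6, -0.2]
width: 0.335
grip_force: 52.5
```

Run:
```python
from h import *
s=st(); place(s,0,0,z=.1006)
```

```text
t 50.27 pos [ 0.6269 -0.0782  0.1006] yaw(tool x) 92.87  tilt 0.07 F [ 0.5  5.6 -0.2] w 0.335 g 52.5
target [ 0.6274 -0.0811]
shift [-0.1   0.01  0.  ] turn [ 0.   -0.01 -0.01]
```

Request:
jog_arm(
  increments=[
    [[-0.05,0,0,0,0,0,-1],[-0.05,0,0,0,0,0,-1],[-0.03,0,0,0,0,0,-1],[0,0,0,0,0,0,-1],[0,0,0,0,0,0,-1]],
  ],
)

```text
time: 50.68
tool_pos: [0.627, -0.0808, 0.1006]
tcp_rot: [-2.163, -2.277, -0.001]
wrist_force: [0.4, 4.7, 2.1]
width: 0.339
grip_force: 52.6
```

Request:
jog_arm(
  increments=[
    [[-0.05,0,0,0,0,0,-1],[-0.05,0,0,0,0,0,-1],[0,0,0,0,0,0,-1],[0,0,0,0,0,0,-1],[0,0,0,0,0,0,-1]],
  ],
)

```text
time: 51.1
tool_pos: [0.627, -0.0811, 0.1006]
tcp_rot: [-2.162, -2.274, -0.005]
wrist_force: [-0.3, 13.7, 2.6]
width: 0.337
grip_force: 52.8
```

Request:
jog_arm(
  increments=[
    [[-0.03,0,0,0,0,0,-1],[-0.03,0,0,0,0,0,-1],[0,0,0,0,0,0,-1],[0,0,0,0,0,0,-1],[0,0,0,0,0,0,-1]],
  ],
)

```text
time: 51.52
tool_pos: [0.6271, -0.0814, 0.1007]
tcp_rot: [-2.161, -2.272, -0.008]
wrist_force: [-0.7, 20.0, 3.8]
width: 0.335
grip_force: 52.9
```

Request:
jog_arm(
  increments=[
    [[0.1,0,0,0,0,0,0],[0,0,0,0,0,0,0.1],[0,0,0,0,0,0,0.1],[0,0,0,0,0,0,0.1],[0,0,-0.4,0,0,0,0.1]],
  ],
)

```text
time: 51.93
tool_pos: [0.6252, -0.0838, 0.1102]
tcp_rot: [-2.162, -2.274, 0.005]
wrist_force: [0.6, 0.6, -0.7]
width: 0.55
grip_force: 0.0
```

Request:
jog_arm(
  increments=[
    [[0,0,-0.8,0,0,0,0.1],[0,0,-1,0,0,0,0.1],[0,0,-0.8,0,0,0,-1],[0,0,-0.4,0,0,0,-1],[0,0,0,0,0,0,-1]],
  ],
)

```text
time: 52.35
tool_pos: [0.6295, -0.0842, 0.2075]
tcp_rot: [2.159, 2.272, 0.007]
wrist_force: [1.1, -1.1, -0.2]
width: 0.128
grip_force: 0.0
```

Run:
```python
from h import *
s=st(); im,d=viewer.read_camera("wrist"); P=cloud(d,s); cv2.imwrite("pics/w7.png",im)
for k in(-1,0,1):
    c=np.array((.6288,-.1091))+k*.064*np.array((.9987,.0515)); print("expected",np.round(c,4)); fit(P,c+(0,.015),.037,.043,.05,show="blank")
delta(s,(.6436,.1021,.135),92.95)
```

```text
t 52.35 pos [ 0.6295 -0.0842  0.2075] yaw(tool x) 92.91  tilt 0.47 F [ 1.1 -1.1 -0.2] w 0.128 g 0.0
expected [ 0.5649 -0.1124]
blank c [ 0.5652 -0.1053] LxW 83x30 long axis deg -87.3 z 0.0400 n 2788
expected [ 0.6288 -0.1091]
blank c [ 0.6274 -0.102 ] LxW 81x30 long axis deg -86.9 z 0.0400 n 2798
expected [ 0.6927 -0.1058]
blank c [ 0.6915 -0.0984] LxW 81x30 long axis deg -87.1 z 0.0400 n 2771
shift [6.18 0.77 2.41] turn [ 0.08  0.02 -0.01]
```

View pics/w7.png

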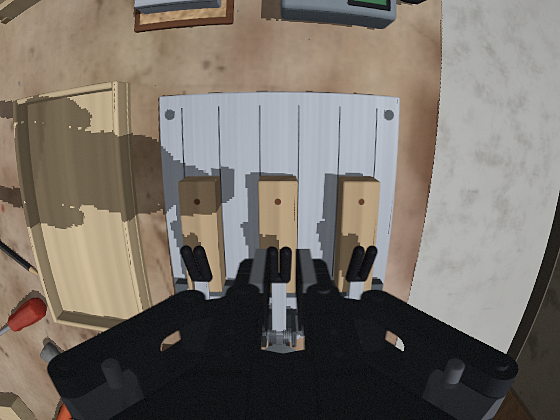

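All three blanks are centred between their lane lines, with rear edges level at row 178. Press record again.

Request:
jog_arm(
  increments=[
    [[0.8,0.1,0,0,0,0,-1],[0.8,0.1,0,0,0,0,-1],[0.8,0.1,0,0,0,0,-1],[0.8,0.1,0,0,0,0,-1],[0.8,0.1,0,0,0,0,-1]],
  ],
)

```text
time: 52.82
tool_pos: [0.6344, 0.0381, 0.1996]
tcp_rot: [-2.162, -2.275, 0.005]
wrist_force: [0.4, -0.4, -0.1]
width: 0.002
grip_force: 0.0
```

Request:
jog_arm(
  increments=[
    [[0.8,0.1,0,0,0,0,-1],[0.8,0.1,0,0,0,0,-1],[0.5,0.05,0,0,0,0,-1],[0.08,0,0.5,0,0,0,-1],[0,0,0.5,0,0,0,-1]],
  ],
)

```text
time: 53.23
tool_pos: [0.64, 0.1043, 0.1716]
tcp_rot: [2.161, 2.28, 0.0]
wrist_force: [-0.2, -0.3, -0.1]
width: -0.0
grip_force: 0.0
```

Request:
jog_arm(
  increments=[
    [[0,0,0.5,0,0,0,-1],[0,0,0.4,0,0,0,-1],[0,0,0,0,0,0,-1],[0,0,0,0,0,0,-1],[0,0,0,0,0,0,-1]],
  ],
)

```text
time: 53.65
tool_pos: [0.6402, 0.1028, 0.1456]
tcp_rot: [2.164, 2.277, -0.0]
wrist_force: [0.8, 0.2, -0.1]
width: -0.003
grip_force: 0.0
```

Run:
```python
from h import *
s=st(); delta(s,(.6436,.1021,.1245),92.95)
```

```text
t 53.65 pos [0.6402 0.1028 0.1456] yaw(tool x) 92.92  tilt 0.00 F [ 0.8  0.2 -0.1] w -0.003 g 0.0
shift [-0.03  0.11  0.7 ] turn [ 0.  0. -0.]
```

Request:
jog_arm(
  increments=[
    [[-0.03,0.11,0.2,0,0,0,-1],[0,0,0.2,0,0,0,-1],[0,0,0.1,0,0,0,-1],[0,0,0.1,0,0,0,-1],[0,0,0.06,0,0,0,-1]],
  ],
)

```text
time: 54.07
tool_pos: [0.6439, 0.1022, 0.1261]
tcp_rot: [2.163, 2.277, 0.001]
wrist_force: [-0.1, -1.2, 4.7]
width: -0.001
grip_force: 2.3
```

Request:
jog_arm(
  increments=[
    [[0,0,0.04,0,0,0,-1],[0,0,0.03,0,0,0,-1],[0,0,0,0,0,0,-1],[0,0,0,0,0,0,-1],[0,0,0,0,0,0,-1]],
  ],
)

```text
time: 54.48
tool_pos: [0.6439, 0.1022, 0.1256]
tcp_rot: [2.163, 2.277, 0.001]
wrist_force: [-1.9, -0.6, 10.8]
width: -0.003
grip_force: 4.9
```

Request:
jog_arm(
  increments=[
    [[0,0,-0.2,0,0,0,-1],[0,0,-0.6,0,0,0,-1],[0,0,-0.9,0,0,0,-1],[0,0,-0.9,0,0,0,-1],[0,0,-0.5,0,0,0,-1]],
  ],
)

```text
time: 54.9
tool_pos: [0.6442, 0.1026, 0.2196]
tcp_rot: [2.162, 2.277, 0.004]
wrist_force: [1.1, -0.4, 0.9]
width: -0.003
grip_force: 0.0
```

Request:
jog_arm(
  increments=[
    [[-0.8,-0.12,0,0,0,0,0.1],[-0.8,-0.12,0,0,0,0,0.1],[-0.8,-0.12,0,0,0,0,0.1],[-0.8,-0.12,0,0,0,0,0.1],[-0.8,-0.12,0,0,0,0,0.1]],
  ],
)

```text
time: 55.32
tool_pos: [0.6309, -0.0192, 0.2163]
tcp_rot: [-2.163, -2.278, 0.001]
wrist_force: [0.1, 0.0, 0.7]
width: 0.551
grip_force: 0.0
```

Request:
jog_arm(
  increments=[
    [[-0.8,-0.12,0,0,0,0,0.1],[-0.8,-0.12,0,0,0,0,0.1],[-0.47,0,0,0,0,0,0.1],[0,0,0,0,0,0,0.1],[0,0,0,0,0,0,0.1]],
  ],
)

```text
time: 55.73
tool_pos: [0.6275, -0.0811, 0.2163]
tcp_rot: [-2.165, -2.275, -0.001]
wrist_force: [0.2, 0.2, 0.2]
width: 0.553
grip_force: 0.0
```

Run:
```python
from h import *
s=st(); delta(s,(.6271,-.0811,.0998),92.95)
im,d=viewer.read_camera("wrist"); P=cloud(d,s)
# tray wall tops: right wall edge (near plate), left wall, front end
m=(P[...,2]>.022)&(P[...,2]<.030)&(P[...,0]>.33)&(P[...,0]<.51)&(P[...,1]>-.26)&(P[...,1]<.04)
q=P[m]; 
for nm,f in(("xmin",min),("xmax",max)):
    g=np.array([(y,f(q[abs(q[:,1]-y)<.004][:,0])) for y in np.arange(-.20,0,.01) if (abs(q[:,1]-y)<.004).sum()>3]); p=np.polyfit(g[:,0],g[:,1],1); print(nm,len(g),-np.degrees(np.arctan(p[0])),"at -.1:",np.polyval(p,-.1),np.std(g[:,1]-np.polyval(p,g[:,0])))
g=np.array([(x,q[abs(q[:,0]-x)<.004][:,1].max()) for x in np.arange(.38,.48,.008) if (abs(q[:,0]-x)<.004).sum()>3]); p=np.polyfit(g[:,0],g[:,1],1); print("ymax",np.degrees(np.arctan(p[0])),"at .43",np.polyval(p,.43),np.std(g[:,1]-np.polyval(p,g[:,0])))
f=P[(P[...,2]>.003)&(P[...,2]<.01)&(P[...,0]>.39)&(P[...,0]<.46)&(P[...,1]>-.2)&(P[...,1]<0)]; print("floor z",np.median(f[:,2]))
```

```text
t 55.73 pos [ 0.6275 -0.0811  0.2163] yaw(tool x) 92.84  tilt 0.05 F [0.2 0.2 0.2] w 0.553 g 0.0
shift [-0.   -0.01  3.88] turn [-0.   -0.01 -0.02]
xmin 20 2.8480567460063146 at -.1: 0.36374287639212755 0.0005444615089402345
xmax 20 -16.25945064334935 at -.1: 0.483477239495714 0.031701451514773445
ymax 2.556383434289092 at .43 0.013927282396477097 0.00019281844858913525
floor z 0.006158632832907671
```

Request:
jog_arm(
  increments=[
    [[0,-0.01,0.7,0,0,0,0.1],[0,0,1,0,0,0,0.1],[0,0,1,0,0,0,0.1],[0,0,0.8,0,0,0,0.1],[0,0,0.35,0,0,0,0.1]],
  ],
)

```text
time: 56.2
tool_pos: [0.6248, -0.0788, 0.0969]
tcp_rot: [-2.158, -2.275, 0.005]
wrist_force: [-0.8, 0.1, -0.4]
width: 0.551
grip_force: 0.0
```

Request:
jog_arm(
  increments=[
    [[0,0,0,0,0,0,0.1],[0,0,0,0,0,0,-1],[0,0,0,0,0,0,-1],[0,0,0,0,0,0,-1],[0,0,0,0,0,0,-1]],
  ],
)

```text
time: 56.62
tool_pos: [0.6283, -0.0804, 0.1028]
tcp_rot: [2.163, 2.276, 0.004]
wrist_force: [1.0, 2.8, -1.4]
width: 0.335
grip_force: 50.9
```

Request:
jog_arm(
  increments=[
    [[0.1,0,0,0,0,0,-1],[0.3,0,0,0,0,0,-1],[0.4,0,0,0,0,0,-1],[0.4,0,0,0,0,0,-1],[0.4,0,0,0,0,0,-1]],
  ],
)

```text
time: 57.03
tool_pos: [0.6257, -0.0325, 0.1024]
tcp_rot: [2.163, 2.276, 0.002]
wrist_force: [0.8, -2.6, 3.1]
width: 0.332
grip_force: 51.4
```

Request:
jog_arm(
  increments=[
    [[0.4,0,0,0,0,0,-1],[0.3,0,0,0,0,0,-1],[0,0,-0.4,0,0,0,-1],[0,0,-0.7,0,0,0,-1],[0,0,-0.7,0,0,0,-1]],
  ],
)

```text
time: 57.45
tool_pos: [0.6221, -0.0107, 0.1544]
tcp_rot: [-2.16, -2.276, 0.004]
wrist_force: [0.4, -0.6, -0.3]
width: 0.332
grip_force: 50.9
```

Request:
jog_arm(
  increments=[
    [[0,0,-0.6,0,0,0,-1],[0,0,-0.3,0,0,0,-1],[0,0,0,0,0,0,-1],[0,0,0,0,0,0,-1],[0,0,0,0,0,0,-1]],
  ],
)

```text
time: 57.87
tool_pos: [0.6227, -0.0117, 0.1806]
tcp_rot: [-2.162, -2.276, 0.002]
wrist_force: [-0.4, -0.6, -0.9]
width: 0.334
grip_force: 50.9
```

```bash
cat >> h.py <<'E'
def tray(s,o,z,off=.028):
    ux=np.array((.9989,.047)); uy=np.array((-.047,.9989)); g=np.array((.4293,-.1113))+uy*o+ux*off
    d=g-s["tool_pos"][:2]; M=Ro.from_rotvec(s["tcp_rot"]).as_matrix()
    print("target",np.round(g,4),"shift x,y in present yaw",np.round(M[:2,:2].T@d/.03,2)); delta(s,(*g,z),2.7)
E
python3 - <<'E'
from h import *
s=st(); im,d=viewer.read_camera("wrist"); P=cloud(d,s); held(P,im,s); tray(s,-.075,.1)
E
```

```text
t 57.87 pos [ 0.6227 -0.0117  0.1806] yaw(tool x) 92.95  tilt 0.15 F [-0.4 -0.6 -0.9] w 0.334 g 50.9
top below TCP 0.06246265419257141 5312 rear at 0.019121488932883648
target [ 0.4608 -0.1849] shift x,y in present yaw [-5.49 -5.69]
shift [-5.49 -5.68  2.7 ] turn [-0.02  0.02 15.04]
```

Request:
jog_arm(
  increments=[
    [[0,0,0,0,0,1,-1],[0,0,0,0,0,1,-1],[0,0,0,0,0,1,-1],[0,0,0,0,0,1,-1],[0,0,0,0,0,1,-1]],
  ],
)

```text
time: 58.33
tool_pos: [0.6227, -0.0119, 0.1801]
tcp_rot: [-2.682, -1.632, 0.004]
wrist_force: [-0.1, -0.4, -0.9]
width: 0.332
grip_force: 50.9
```

Request:
jog_arm(
  increments=[
    [[0,0,0,0,0,1,-1],[0,0,0,0,0,1,-1],[0,0,0,0,0,1,-1],[0,0,0,0,0,1,-1],[0,0,0,0,0,1,-1]],
  ],
)

```text
time: 58.75
tool_pos: [0.6227, -0.012, 0.1801]
tcp_rot: [-3.014, -0.882, 0.005]
wrist_force: [-0.1, 0.3, -0.6]
width: 0.33
grip_force: 50.9
```

Request:
jog_arm(
  increments=[
    [[0,0,0,0,0,1,-1],[0,0,0,0,0,1,-1],[0,0,0,0,0,1,-1],[0,0,0,0,0,1,-1],[0,0,0,0,0,1,-1]],
  ],
)

```text
time: 59.17
tool_pos: [0.6227, -0.0119, 0.1801]
tcp_rot: [-3.14, -0.072, 0.005]
wrist_force: [-0.7, -0.5, -0.5]
width: 0.332
grip_force: 50.9
```

Request:
jog_arm(
  increments=[
    [[-0.5,0.5,0,0,0,0.04,-1],[-0.7,0.7,0,0,0,0,-1],[-0.7,0.7,0,0,0,0,-1],[-0.7,0.7,0,0,0,0,-1],[-0.7,0.7,0,0,0,0,-1]],
  ],
)

```text
time: 59.58
tool_pos: [0.5276, -0.116, 0.1803]
tcp_rot: [-3.14, -0.075, 0.005]
wrist_force: [-0.6, 0.0, -0.8]
width: 0.333
grip_force: 50.9
```

Request:
jog_arm(
  increments=[
    [[-0.7,0.7,0,0,0,0,-1],[-0.7,0.7,0,0,0,0,-1],[-0.7,0.7,0,0,0,0,-1],[-0.26,0.11,0,0,0,0,-1],[0,0,0,0,0,0,-1]],
  ],
)

```text
time: 60.0
tool_pos: [0.4595, -0.1857, 0.1805]
tcp_rot: [-3.139, -0.069, 0.005]
wrist_force: [0.3, 1.3, -0.2]
width: 0.335
grip_force: 50.9
```

Run:
```python
from h import *
s=st(); im,d=viewer.read_camera("wrist"); P=cloud(d,s); held(P,im,s); tray(s,-.075,.0935)
im,d=viewer.read_camera("top"); cv2.imwrite("pics/t3.png",im)
```

```text
t 60.00 pos [ 0.4595 -0.1857  0.1805] yaw(tool x) 2.52  tilt 0.21 F [ 0.3  1.3 -0.2] w 0.335 g 50.9
top below TCP 0.06234059580445147 5315 rear at 0.01888021226023156
target [ 0.4608 -0.1849] shift x,y in present yaw [ 0.04 -0.02]
shift [ 0.05 -0.02  2.9 ] turn [-0.02  0.03 -0.03]
```

Request:
jog_arm(
  increments=[
    [[0.04,-0.02,0.7,0,0,0,-1],[0,0,0.9,0,0,0,-1],[0,0,0.7,0,0,0,-1],[0,0,0.4,0,0,0,-1],[0,0,0.15,0,0,0,-1]],
  ],
)

```text
time: 60.52
tool_pos: [0.4625, -0.1824, 0.0939]
tcp_rot: [-3.138, -0.076, 0.006]
wrist_force: [-1.5, 7.0, 4.5]
width: 0.333
grip_force: 50.9
```

Request:
jog_arm(
  increments=[
    [[0,0,0.05,0,0,0,-1],[0,0,0.03,0,0,0,-1],[0,0,0,0,0,0,0],[0,0,0,0,0,0,0.1],[0,0,0,0,0,0,0.1]],
  ],
)

```text
time: 60.93
tool_pos: [0.4646, -0.1848, 0.0954]
tcp_rot: [3.139, 0.075, 0.004]
wrist_force: [-0.1, 0.6, -0.7]
width: 0.549
grip_force: 0.0
```

Request:
jog_arm(
  increments=[
    [[0,0,-0.4,0,0,0,0.1],[0,0,-0.9,0,0,0,0.1],[0,0,-1,0,0,0,0.1],[0,0,-1,0,0,0,0.1],[0,0,-0.8,0,0,0,0.1]],
  ],
)

```text
time: 61.35
tool_pos: [0.4642, -0.185, 0.2205]
tcp_rot: [3.139, 0.074, 0.005]
wrist_force: [1.8, -0.5, -0.1]
width: 0.549
grip_force: 0.0
```

Run:
```python
from h import *
s=st(); im,d=viewer.read_camera("wrist"); P=cloud(d,s)
fit(P,(.43,-.185),.022,.036,.07,extra=(abs(P[...,0]-.43)<.056),show="in tray")
```

```text
t 61.35 pos [ 0.4642 -0.185   0.2205] yaw(tool x) 2.71  tilt 0.23 F [ 1.8 -0.5 -0.1] w 0.549 g 0.0
in tray c [ 0.4342 -0.1835] LxW 96x30 long axis deg 1.5 z 0.0302 n 3695
```

Request:
jog_arm(
  increments=[
    [[0.7,-0.6,0,0,0,0,0.1],[0.8,-0.7,0,0,0,0,0.1],[0.8,-0.7,0,0,0,0,0.1],[0.8,-0.7,0,0,0,0,0.1],[0.51,-0.48,0,0,0,0,0.1]],
  ],
)

```text
time: 61.82
tool_pos: [0.5693, -0.0826, 0.2183]
tcp_rot: [3.14, 0.075, 0.005]
wrist_force: [-0.5, -0.0, 0.1]
width: 0.555
grip_force: 0.0
```

Request:
jog_arm(
  increments=[
    [[0,0,0,0,0,-1,0.1],[0,0,0,0,0,-1,0.1],[0,0,0,0,0,-1,0.1],[0,0,0,0,0,-1,0.1],[0,0,0,0,0,-1,0.1]],
  ],
)

```text
time: 62.23
tool_pos: [0.5674, -0.0841, 0.2177]
tcp_rot: [3.011, 0.892, 0.002]
wrist_force: [-0.1, 0.8, 0.4]
width: 0.553
grip_force: 0.0
```

Request:
jog_arm(
  increments=[
    [[0,0,0,0,0,-1,0.1],[0,0,0,0,0,-1,0.1],[0,0,0,0,0,-1,0.1],[0,0,0,0,0,-1,0.1],[0,0,0,0,0,-1,0.1]],
  ],
)

```text
time: 62.65
tool_pos: [0.5673, -0.0843, 0.2179]
tcp_rot: [2.678, 1.641, 0.002]
wrist_force: [0.0, -0.3, 1.3]
width: 0.549
grip_force: 0.0
```

Request:
jog_arm(
  increments=[
    [[0,0,0,0,0,-1,0.1],[0,0,0,0,0,-1,0.1],[0,0,0,0,0,-1,0.1],[0,0,0,0,0,-1,0.1],[0,0,0,0,0,-1,0.1]],
  ],
)

```text
time: 63.07
tool_pos: [0.5674, -0.0843, 0.2179]
tcp_rot: [2.161, 2.278, 0.001]
wrist_force: [-1.1, 0.2, -0.2]
width: 0.552
grip_force: 0.0
```

Run:
```python
from h import *
s=st(); delta(s,(.5646,-.0846,.0995),92.95)
im,d=viewer.read_camera("wrist"); P=cloud(d,s)
fit(P,(.565,-.09),.037,.043,.05,show="blank -1"); fit(P,(.692,-.09),.037,.043,.05,show="blank +1")
```

```text
t 63.07 pos [ 0.5674 -0.0843  0.2179] yaw(tool x) 93.00  tilt 0.10 F [-1.1  0.2 -0.2] w 0.552 g 0.0
shift [-0.   -0.1   3.95] turn [0.02 0.01 0.01]
blank -1 c [ 0.5647 -0.1017] LxW 75x30 long axis deg -87.0 z 0.0401 n 2700
blank +1 c [ 0.6916 -0.0984] LxW 80x31 long axis deg -86.9 z 0.0400 n 2228
```

Request:
jog_arm(
  increments=[
    [[0,-0.09,0.7,0,0,0,0.1],[0,0,1,0,0,0,0.1],[0,0,1,0,0,0,0.1],[0,0,0.8,0,0,0,0.1],[0,0,0.4,0,0,0,0.1]],
  ],
)

```text
time: 63.53
tool_pos: [0.5624, -0.0839, 0.0972]
tcp_rot: [-2.168, -2.269, 0.004]
wrist_force: [-1.2, 0.6, 0.6]
width: 0.552
grip_force: 0.0
```

Request:
jog_arm(
  increments=[
    [[0,0,0,0,0,0,0.1],[0,0,0,0,0,0,-1],[0,0,0,0,0,0,-1],[0,0,0,0,0,0,-1],[0,0,0,0,0,0,-1]],
  ],
)

```text
time: 63.95
tool_pos: [0.5651, -0.0844, 0.1017]
tcp_rot: [2.167, 2.271, 0.002]
wrist_force: [-0.3, 1.1, -0.8]
width: 0.338
grip_force: 50.9
```

Request:
jog_arm(
  increments=[
    [[0.1,0,0,0,0,0,-1],[0.3,0,0,0,0,0,-1],[0.4,0,0,0,0,0,-1],[0.4,0,0,0,0,0,-1],[0.4,0,0,0,0,0,-1]],
  ],
)

```text
time: 64.37
tool_pos: [0.563, -0.0356, 0.1015]
tcp_rot: [2.167, 2.271, 0.003]
wrist_force: [0.8, -2.6, 4.3]
width: 0.33
grip_force: 51.5
```

Request:
jog_arm(
  increments=[
    [[0.4,0,0,0,0,0,-1],[0.3,0,0,0,0,0,-1],[0,0,-0.4,0,0,0,-1],[0,0,-0.7,0,0,0,-1],[0,0,-0.7,0,0,0,-1]],
  ],
)

```text
time: 64.78
tool_pos: [0.5592, -0.014, 0.1537]
tcp_rot: [-2.165, -2.272, 0.003]
wrist_force: [1.0, -0.7, -0.3]
width: 0.337
grip_force: 50.9
```

Request:
jog_arm(
  increments=[
    [[0,0,-0.6,0,0,0,-1],[0,0,-0.3,0,0,0,-1],[0,0,0,0,0,0,-1],[0,0,0,0,0,0,-1],[0,0,0,0,0,0,-1]],
  ],
)

```text
time: 65.2
tool_pos: [0.5598, -0.015, 0.1799]
tcp_rot: [-2.167, -2.272, 0.002]
wrist_force: [0.0, 0.3, -0.2]
width: 0.331
grip_force: 50.9
```

Run:
```python
from h import *
s=st(); im,d=viewer.read_camera("wrist"); P=cloud(d,s); held(P,im,s); tray(s,0,.1)
```

```text
t 65.20 pos [ 0.5598 -0.015   0.1799] yaw(tool x) 92.71  tilt 0.14 F [ 0.   0.3 -0.2] w 0.331 g 50.9
top below TCP 0.06161659784509192 5544 rear at 0.020261672963167297
target [ 0.4573 -0.11  ] shift x,y in present yaw [-3.   -3.57]
shift [-3.   -3.56  2.67] turn [-2.0e-02  1.0e-02  1.5e+01]
```

Request:
jog_arm(
  increments=[
    [[0,0,0,0,0,1,-1],[0,0,0,0,0,1,-1],[0,0,0,0,0,1,-1],[0,0,0,0,0,1,-1],[0,0,0,0,0,1,-1]],
  ],
)

```text
time: 65.67
tool_pos: [0.5598, -0.0152, 0.1794]
tcp_rot: [-2.686, -1.626, 0.004]
wrist_force: [-0.2, -0.0, -0.8]
width: 0.336
grip_force: 50.9
```

Request:
jog_arm(
  increments=[
    [[0,0,0,0,0,1,-1],[0,0,0,0,0,1,-1],[0,0,0,0,0,1,-1],[0,0,0,0,0,1,-1],[0,0,0,0,0,1,-1]],
  ],
)

```text
time: 66.08
tool_pos: [0.5598, -0.0152, 0.1794]
tcp_rot: [-3.016, -0.876, 0.005]
wrist_force: [-0.1, 0.4, -0.2]
width: 0.336
grip_force: 50.9
```

Request:
jog_arm(
  increments=[
    [[0,0,0,0,0,1,-1],[0,0,0,0,0,1,-1],[0,0,0,0,0,1,-1],[0,0,0,0,0,1,-1],[0,0,0,0,0,1,-1]],
  ],
)

```text
time: 66.5
tool_pos: [0.5599, -0.0153, 0.1794]
tcp_rot: [-3.141, -0.066, 0.005]
wrist_force: [0.3, -0.2, -2.0]
width: 0.335
grip_force: 50.9
```

Request:
jog_arm(
  increments=[
    [[-0.6,0.5,0,0,0,0,-1],[-0.8,0.7,0,0,0,0,-1],[-0.8,0.7,0,0,0,0,-1],[-0.8,0.7,0,0,0,0,-1],[-0.56,0.4,0,0,0,0,-1]],
  ],
)

```text
time: 66.92
tool_pos: [0.4555, -0.1112, 0.1793]
tcp_rot: [-3.14, -0.074, 0.007]
wrist_force: [-0.5, 0.3, -0.4]
width: 0.338
grip_force: 50.9
```

Request:
jog_arm(
  increments=[
    [[0,0,0.5,0,0,0,-1],[0,0,0.7,0,0,0,-1],[0,0,0.5,0,0,0,-1],[0,0,0.3,0,0,0,-1],[0,0,0,0,0,0,-1]],
  ],
)

```text
time: 67.33
tool_pos: [0.4559, -0.1096, 0.118]
tcp_rot: [-3.139, -0.074, 0.01]
wrist_force: [-0.2, 0.6, -1.0]
width: 0.336
grip_force: 50.9
```

Run:
```python
from h import *
s=st(); im,d=viewer.read_camera("wrist"); P=cloud(d,s); held(P,im,s); tray(s,0,.0925)
```

```text
t 67.33 pos [ 0.4559 -0.1096  0.118 ] yaw(tool x) 2.69  tilt 0.38 F [-0.2  0.6 -1. ] w 0.336 g 50.9
top below TCP 0.061499426991757575 5564 rear at 0.02000959249872361
target [ 0.4573 -0.11  ] shift x,y in present yaw [0.04 0.02]
shift [0.05 0.02 0.85] turn [-0.02  0.06 -0.  ]
```

Request:
jog_arm(
  increments=[
    [[0.04,0.02,0.4,0,0,0,-1],[0,0,0.3,0,0,0,-1],[0,0,0.1,0,0,0,-1],[0,0,0.05,0,0,0,-1],[0,0,0,0,0,0,-1]],
  ],
)

```text
time: 67.8
tool_pos: [0.4596, -0.1106, 0.0956]
tcp_rot: [-3.141, -0.074, 0.001]
wrist_force: [0.2, -0.7, -1.0]
width: 0.341
grip_force: 50.9
```

Request:
jog_arm(
  increments=[
    [[0,0,0.03,0,0,0,-1],[0,0,0,0,0,0,-0.2],[0,0,0,0,0,0,0.1],[0,0,0,0,0,0,0.1],[0,0,0,0,0,0,0.1]],
  ],
)

```text
time: 68.22
tool_pos: [0.46, -0.1108, 0.0952]
tcp_rot: [3.14, 0.074, 0.001]
wrist_force: [-1.1, 0.2, -0.4]
width: 0.549
grip_force: 0.0
```

Request:
jog_arm(
  increments=[
    [[0,0,-0.4,0,0,0,0.1],[0,0,-0.9,0,0,0,0.1],[0,0,-1,0,0,0,0.1],[0,0,-1,0,0,0,0.1],[0,0,-0.8,0,0,0,0.1]],
  ],
)

```text
time: 68.63
tool_pos: [0.4601, -0.1109, 0.2202]
tcp_rot: [3.14, 0.074, 0.003]
wrist_force: [0.1, -0.5, 1.1]
width: 0.553
grip_force: 0.0
```

Run:
```python
from h import *
s=st(); im,d=viewer.read_camera("wrist"); P=cloud(d,s)
for y in(-.185,-.11): fit(P,(.43,y),.022,.036,.07,extra=(abs(P[...,0]-.43)<.056)&(abs(P[...,1]-y)<.03),show="in tray")
```

```text
t 68.63 pos [ 0.4601 -0.1109  0.2202] yaw(tool x) 2.71  tilt 0.11 F [ 0.1 -0.5  1.1] w 0.553 g 0.0
in tray c [ 0.4365 -0.1833] LxW 92x30 long axis deg 1.7 z 0.0300 n 2846
in tray c [ 0.432  -0.1122] LxW 96x30 long axis deg 1.9 z 0.0301 n 3676
```

Request:
jog_arm(
  increments=[
    [[0.7,-0.07,0,0,0,0,0.1],[0.8,-0.07,0,0,0,0,0.1],[0.8,-0.07,0,0,0,0,0.1],[0.8,-0.07,0,0,0,0,0.1],[0.8,-0.07,0,0,0,0,0.1]],
  ],
)

```text
time: 69.1
tool_pos: [0.5771, -0.0946, 0.2177]
tcp_rot: [3.141, 0.074, 0.0]
wrist_force: [-0.3, -0.1, 0.0]
width: 0.55
grip_force: 0.0
```

Request:
jog_arm(
  increments=[
    [[0.8,-0.07,0,0,0,0,0.1],[0.8,-0.07,0,0,0,0,0.1],[0.8,-0.07,0,0,0,0,0.1],[0.8,-0.07,0,0,0,0,0.1],[0.74,-0.07,0,0,0,0,0.1]],
  ],
)

```text
time: 69.52
tool_pos: [0.6948, -0.0785, 0.2173]
tcp_rot: [-3.141, -0.074, 0.0]
wrist_force: [-0.3, -0.5, -0.9]
width: 0.554
grip_force: 0.0
```

Request:
jog_arm(
  increments=[
    [[0,0,0,0,0,-1,0.1],[0,0,0,0,0,-1,0.1],[0,0,0,0,0,-1,0.1],[0,0,0,0,0,-1,0.1],[0,0,0,0,0,-1,0.1]],
  ],
)

```text
time: 69.93
tool_pos: [0.6936, -0.0786, 0.2173]
tcp_rot: [-3.012, -0.892, 0.001]
wrist_force: [-0.2, -0.8, 0.3]
width: 0.547
grip_force: 0.0
```

Request:
jog_arm(
  increments=[
    [[0,0,0,0,0,-1,0.1],[0,0,0,0,0,-1,0.1],[0,0,0,0,0,-1,0.1],[0,0,0,0,0,-1,0.1],[0,0,0,0,0,-1,0.1]],
  ],
)

```text
time: 70.35
tool_pos: [0.6935, -0.0787, 0.2174]
tcp_rot: [-2.678, -1.641, 0.001]
wrist_force: [-0.2, 0.5, -1.2]
width: 0.55
grip_force: 0.0
```

Request:
jog_arm(
  increments=[
    [[0,0,0,0,0,-1,0.1],[0,0,0,0,0,-1,0.1],[0,0,0,0,0,-1,0.1],[0,0,0,0,0,-1,0.1],[0,0,0,0,0,-1,0.1]],
  ],
)

```text
time: 70.77
tool_pos: [0.6935, -0.0787, 0.2174]
tcp_rot: [-2.162, -2.279, 0.0]
wrist_force: [0.5, -0.1, 0.7]
width: 0.547
grip_force: 0.0
```

Run:
```python
from h import *
s=st(); delta(s,(.6913,-.078,.0985),92.95)
im,d=viewer.read_camera("wrist"); P=cloud(d,s)
fit(P,(.692,-.09),.037,.043,.05,show="blank +1")
```

```text
t 70.77 pos [ 0.6935 -0.0787  0.2174] yaw(tool x) 93.00  tilt 0.02 F [ 0.5 -0.1  0.7] w 0.547 g 0.0
shift [ 0.03 -0.07  3.96] turn [-0.   -0.    0.01]
blank +1 c [ 0.6919 -0.0986] LxW 81x30 long axis deg -86.8 z 0.0401 n 2776
```

Same again for the last blank.

Request:
jog_arm(
  increments=[
    [[0,-0.06,0.7,0,0,0,0.1],[0,0,1,0,0,0,0.1],[0,0,1,0,0,0,0.1],[0,0,0.8,0,0,0,0.1],[0,0,0.4,0,0,0,0.1]],
  ],
)

```text
time: 71.23
tool_pos: [0.6893, -0.0784, 0.0963]
tcp_rot: [-2.167, -2.267, 0.006]
wrist_force: [-0.7, 0.2, -0.7]
width: 0.55
grip_force: 0.0
```

Request:
jog_arm(
  increments=[
    [[0,0,0,0,0,0,0.1],[0,0,0,0,0,0,-1],[0,0,0,0,0,0,-1],[0,0,0,0,0,0,-1],[0,0,0,0,0,0,-1]],
  ],
)

```text
time: 71.65
tool_pos: [0.6929, -0.0788, 0.1025]
tcp_rot: [2.167, 2.271, 0.003]
wrist_force: [0.9, 0.4, -2.1]
width: 0.331
grip_force: 52.3
```

Request:
jog_arm(
  increments=[
    [[0.1,0,0,0,0,0,-1],[0.3,0,0,0,0,0,-1],[0.4,0,0,0,0,0,-1],[0.4,0,0,0,0,0,-1],[0.4,0,0,0,0,0,-1]],
  ],
)

```text
time: 72.07
tool_pos: [0.6902, -0.0297, 0.102]
tcp_rot: [2.168, 2.272, 0.002]
wrist_force: [0.8, -1.9, 3.0]
width: 0.328
grip_force: 52.8
```

Request:
jog_arm(
  increments=[
    [[0.4,0,0,0,0,0,-1],[0.3,0,0,0,0,0,-1],[0,0,-0.4,0,0,0,-1],[0,0,-0.7,0,0,0,-1],[0,0,-0.7,0,0,0,-1]],
  ],
)

```text
time: 72.48
tool_pos: [0.687, -0.0087, 0.1539]
tcp_rot: [-2.165, -2.272, 0.004]
wrist_force: [0.9, 0.7, -0.8]
width: 0.331
grip_force: 52.5
```

Request:
jog_arm(
  increments=[
    [[0,0,-0.6,0,0,0,-1],[0,0,-0.3,0,0,0,-1],[0,0,0,0,0,0,-1],[0,0,0,0,0,0,-1],[0,0,0,0,0,0,-1]],
  ],
)

```text
time: 72.9
tool_pos: [0.6875, -0.0097, 0.1802]
tcp_rot: [-2.167, -2.272, 0.003]
wrist_force: [0.3, 0.1, -0.3]
width: 0.334
grip_force: 52.5
```

Run:
```python
from h import *
s=st(); im,d=viewer.read_camera("wrist"); P=cloud(d,s); held(P,im,s); tray(s,.075,.1)
```

```text
t 72.90 pos [ 0.6875 -0.0097  0.1802] yaw(tool x) 92.71  tilt 0.15 F [ 0.3  0.1 -0.3] w 0.334 g 52.5
top below TCP 0.06205623462328912 5578 rear at 0.020740820537245807
target [ 0.4537 -0.0351] shift x,y in present yaw [-0.48 -7.82]
shift [-0.48 -7.82  2.69] turn [-0.02  0.02 15.  ]
```

Request:
jog_arm(
  increments=[
    [[0,0,0,0,0,1,-1],[0,0,0,0,0,1,-1],[0,0,0,0,0,1,-1],[0,0,0,0,0,1,-1],[0,0,0,0,0,1,-1]],
  ],
)

```text
time: 73.37
tool_pos: [0.6875, -0.0098, 0.1796]
tcp_rot: [-2.685, -1.626, 0.004]
wrist_force: [-0.1, -0.0, -1.3]
width: 0.338
grip_force: 52.5
```

Request:
jog_arm(
  increments=[
    [[0,0,0,0,0,1,-1],[0,0,0,0,0,1,-1],[0,0,0,0,0,1,-1],[0,0,0,0,0,1,-1],[0,0,0,0,0,1,-1]],
  ],
)

```text
time: 73.78
tool_pos: [0.6875, -0.0099, 0.1796]
tcp_rot: [-3.016, -0.876, 0.005]
wrist_force: [-0.4, -0.6, -1.7]
width: 0.332
grip_force: 52.5
```

Request:
jog_arm(
  increments=[
    [[0,0,0,0,0,1,-1],[0,0,0,0,0,1,-1],[0,0,0,0,0,1,-1],[0,0,0,0,0,1,-1],[0,0,0,0,0,1,-1]],
  ],
)

```text
time: 74.2
tool_pos: [0.6875, -0.0099, 0.1796]
tcp_rot: [-3.141, -0.066, 0.005]
wrist_force: [-0.1, -0.6, -1.1]
width: 0.329
grip_force: 52.5
```

Request:
jog_arm(
  increments=[
    [[-0.7,0.05,0,0,0,0,-1],[-0.8,0.05,0,0,0,0,-1],[-0.8,0.05,0,0,0,0,-1],[-0.8,0.05,0,0,0,0,-1],[-0.8,0.05,0,0,0,0,-1]],
  ],
)

```text
time: 74.62
tool_pos: [0.5699, -0.0229, 0.1799]
tcp_rot: [-3.14, -0.074, 0.005]
wrist_force: [-0.5, 0.5, -0.4]
width: 0.333
grip_force: 52.5
```

Request:
jog_arm(
  increments=[
    [[-0.8,0.05,0,0,0,0,-1],[-0.8,0.05,0,0,0,0,-1],[-0.8,0.05,0,0,0,0,-1],[-0.8,0.05,0,0,0,0,-1],[-0.72,0.03,0,0,0,0,-1]],
  ],
)

```text
time: 75.03
tool_pos: [0.4524, -0.0353, 0.1801]
tcp_rot: [-3.14, -0.074, 0.005]
wrist_force: [0.2, -0.2, -0.4]
width: 0.334
grip_force: 52.5
```

Request:
jog_arm(
  increments=[
    [[0,0,0.5,0,0,0,-1],[0,0,0.7,0,0,0,-1],[0,0,0.5,0,0,0,-1],[0,0,0.3,0,0,0,-1],[0,0,0,0,0,0,-1]],
  ],
)

```text
time: 75.45
tool_pos: [0.4524, -0.035, 0.1188]
tcp_rot: [-3.14, -0.074, 0.01]
wrist_force: [-0.2, 0.1, -0.9]
width: 0.334
grip_force: 52.5
```

Run:
```python
from h import *
s=st(); im,d=viewer.read_camera("wrist"); P=cloud(d,s); held(P,im,s); tray(s,.075,.0928)
```

```text
t 75.45 pos [ 0.4524 -0.035   0.1188] yaw(tool x) 2.70  tilt 0.37 F [-0.2  0.1 -0.9] w 0.334 g 52.5
top below TCP 0.0619240282010909 5594 rear at 0.020477436872198464
target [ 0.4537 -0.0351] shift x,y in present yaw [0.05 0.  ]
shift [0.05 0.   0.87] turn [-0.01  0.06 -0.  ]
```

Request:
jog_arm(
  increments=[
    [[0.04,0,0.4,0,0,0,-1],[0,0,0.3,0,0,0,-1],[0,0,0.1,0,0,0,-1],[0,0,0.06,0,0,0,-1],[0,0,0,0,0,0,-1]],
  ],
)

```text
time: 75.92
tool_pos: [0.456, -0.0352, 0.0958]
tcp_rot: [-3.141, -0.074, 0.001]
wrist_force: [0.0, -0.5, -0.6]
width: 0.332
grip_force: 52.5
```

Request:
jog_arm(
  increments=[
    [[0,0,0.03,0,0,0,-1],[0,0,0,0,0,0,-0.2],[0,0,0,0,0,0,0.1],[0,0,0,0,0,0,0.1],[0,0,0,0,0,0,0.1]],
  ],
)

```text
time: 76.33
tool_pos: [0.4564, -0.0353, 0.0954]
tcp_rot: [3.141, 0.074, 0.001]
wrist_force: [0.1, 0.0, -0.4]
width: 0.551
grip_force: 0.0
```

Request:
jog_arm(
  increments=[
    [[0,0,-0.4,0,0,0,0.1],[0,0,-0.9,0,0,0,0.1],[0,0,-1,0,0,0,0.1],[0,0,-1,0,0,0,0.1],[0,0,-0.8,0,0,0,0.1]],
  ],
)

```text
time: 76.75
tool_pos: [0.4565, -0.0353, 0.2205]
tcp_rot: [3.14, 0.074, 0.003]
wrist_force: [0.7, -0.6, 0.1]
width: 0.552
grip_force: 0.0
```

Request:
jog_arm(
  increments=[
    [[0.8,0.4,-0.4,0,0,0,0.1],[0.8,0.4,-0.4,0,0,0,0.1],[0,0,0,0,0,0,0.1],[0,0,0,0,0,0,0.1],[0,0,0,0,0,0,0.1]],
  ],
)

```text
time: 77.17
tool_pos: [0.5044, -0.0568, 0.2414]
tcp_rot: [-3.14, -0.074, 0.003]
wrist_force: [-0.3, 0.3, -0.8]
width: 0.549
grip_force: 0.0
```

Run:
```python
from h import *
s=st(); im,d=viewer.read_camera("wrist"); P=cloud(d,s); cv2.imwrite("pics/w9.png",im)
for y in(-.185,-.11,-.036): fit(P,(.43,y),.022,.036,.07,extra=(abs(P[...,0]-.43)<.056)&(abs(P[...,1]-y)<.03),show="in tray")
fit(P,(.535,.094),.024,.035,.05,show="block"); fit(P,(.6436,.102),.054,.07,.03,show="cap")
```

```text
t 77.17 pos [ 0.5044 -0.0568  0.2414] yaw(tool x) 2.69  tilt 0.11 F [-0.3  0.3 -0.8] w 0.549 g 0.0
in tray c [ 0.4394 -0.1829] LxW 86x31 long axis deg 1.6 z 0.0300 n 2176
in tray c [ 0.4319 -0.1114] LxW 96x30 long axis deg 1.0 z 0.0300 n 1726
in tray c [ 0.4288 -0.0363] LxW 97x30 long axis deg 2.2 z 0.0301 n 2757
block c [0.5354 0.0937] LxW 70x31 long axis deg 1.2 z 0.0301 n 2125
cap c [0.6434 0.1007] LxW 26x25 long axis deg 50.2 z 0.0589 n 574
```

View pics/w9.png

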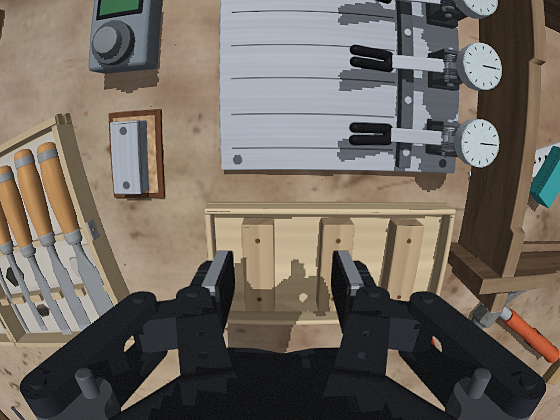

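The three blanks lie flat in the tray at (258,260), (337,262) and (403,260). The block is on its pad at (127,155), the button is up and the fingers are at rest. Handing in.

```bash
python3 -c "
from workcell import bot
print(bot.finish_job())"
```

```text
the job is handed in; nothing more can be done
None
```

The job is handed in: the gauge was zeroed with the setting block, which is back on its pad, and all three blanks were checked with a second record press and now lie flat on the tray floor, after about 77 s of the 210 s allowed; no verdict was returned.

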